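# Charge the mill jar through the spring gate

### The arm

A 7-joint arm with a two-finger parallel gripper is mounted at the origin on the work surface. World frame = base frame: x ahead of the robot, y to its left, z up, the work surface at z = 0. Lengths are in m, angles in degrees, forces in N, time in s.
With the tool pointing down it reaches from about 0.425 to 1.025 m from the base axis. Payload 9.4 kg.
Tool frame: the origin (TCP) lies at the very end of the fingers, on their centre line; the grasp point (between the pads) lies 19 mm behind it; z points along the fingers, y is the direction in which the jaws open and shut (so a half turn about z gives the same grasp; the last joint's range is limited). The gripper opens to 93 mm and grips with 3 to 60 N. Pads are 15 mm wide; open, the fingers measure 128 mm over their backs; the gripper's body (75 mm by 188 mm) begins 65 mm behind the grasp point.
Start: joints at [-81.343, 34.337, -0.143, 91.639, 0.103, 54.024, -4.572], TCP at [0.164, 0.706, 0.219] pointing down, gripper open.
Joint ranges: [-147.43, 147.43], [-19.82, 112.94], [-74.19, 73.91], [6.32, 146.72], [-59.91, 239.91], [6.04, 106.73], [-150.56, 150.56]. Speed limits (degrees/s): [127.2, 127.2, 172.46, 172.46, 180, 180, 180].

### API

Orientations are given as [roll, pitch, yaw] about the fixed x, y, z axes, in that order (R = Rz(yaw) Ry(pitch) Rx(roll)).
In Python, from workcell import * gives the robot as it stands.
- The arm moves only by the tool carry_out, never from a script. Its arguments are lists of equal length, an entry for each row: "delta_pos": the shift along the tool's x, y, z in units of 25 mm (1.0 is 25 mm), a list of three; "dr": the turn, a rotation vector about the tool's x, y, z in degrees, a list of three. In form: {"delta_pos": [[x, y, z], ...], "dr": [[wx, wy, wz], ...]}. A call has 1 to 5 rows; each row shifts and turns the commanded pose from where the row before left it, along the tool's axes as they then stand; what a row does not reach is not made up. A row lasts 1/8 s, in which the tool goes at most 62.5 mm and 10.7 degrees, less where a joint would pass 70% of its speed; a pose out of reach is approached as far as the arm can. A call is refused whole if a number of a shift passes 1 or a number of a turn 10.7, either way. A call with a gripper value outside its range is refused whole. "hand" is the opening, from -1 (shut) to 1 (fully open), so that 0 is half open, set as the call begins (left out, the last holds). The fingers move at their own pace and stop on an object; "newtons" is the grip in N (left out, the last holds). Time passes only in rows, so rows that do not move let the fingers close. It gives the time, the measured TCP pose, the force and the opening at its end, in the units of the state.
- sense(): the state, without advancing time (a new reading comes with each control period).
- read_camera(name): name is "side" or "top" or "wrist"; returns a dict with "pixels" (480x640x3 uint8, blue, green, red), "intrinsics" (3x3 intrinsics, pixels), "k1" (the pictures are not rectified: a ray, as slopes to the right and down, at radius r is drawn at 1 + k1 r^2 times it, then the intrinsics apply), "world_to_cam" (4x4, takes a point from world to camera coordinates); the wrist camera has in their place "mount" (4x4, takes a point from camera to tool coordinates, whose origin is the TCP and whose axes are the flange's). Camera axes: x right, y down, z forward; pixel columns grow to the right and rows downward; lengths in m; the calibration is good to about 2 mm. A picture is of the moment at which its call begins: read the wrist's pose just before it. There is no depth.
- close_job(): hands the job in, once; it reports no verdict.
Trained networks look in the newest picture that a camera, given by its name, has taken for a name from the list of things; names that differ only in an ending like _2 or _b are one class to them, and where a whole thing is asked for, a point or a joint stands for the part that bears it (a point fixed in the world has none). Each returns a list of dicts, best first, with "conf" (0 to 1); they miss things now and then, are a little off and sometimes report something else, mostly with a low value. They report only what shows in the picture. A call takes as long as a camera call. They do not tell look-alikes from the thing itself.
- recognise(label, camera): "location" ([column, row] as shares, 0 to 1, of the picture: columns of its width, rows of its height, amid what is visible of it).
- silhouettes(label, camera): "mask" (480x640 bool, what is visible of it) and "location" ([column, row] as shares, 0 to 1, of the picture: columns of its width, rows of its height, amid what is visible of it).
- landmark_of(label, camera): "location" ([column, row] as shares, 0 to 1, of the picture: columns of its width, rows of its height: a listed point, or the origin of a listed thing).
The state is a dict: "clock": time; "q": joint angles; "qvel": joint speeds; "effort": joint torques, N m; "tool_pos": TCP position; "orientation": TCP orientation; "wrist_force": force on the tool from outside, world axes, zero at the start; "torque": the same for the moment, N m; "grip_width": finger opening in m.
Only numpy, scipy, OpenCV 4.12 (cv2) and the standard library are available. Lean on these libraries where they do the work, as an engineer would, in place of code of your own. Each camera call takes 0.05 s, during which the arm holds its last target. There are 200 camera calls.

### The job

Pour all six grinding balls from the steel cup into the funnel while its gate is shut, then stand the empty cup upright back on the bench and let go of it. Then pull the gate's knob out until it stands over the strip across the guide board and keep it there against its spring, so that all the balls drop into the jar below; finish while still holding the knob at the mark, and leave the strip, bottle, bowl and brush where they are.

Things in the scene. Friction and masses are not known exactly. Their poses are not given: they have to be found in the camera images.
- stand: Fixed wooden filling stand; origin at the centre of its 150 x 150 x 8 mm base on the bench, z up. Four 12 mm posts at x, y = +-63 mm carry a square plywood funnel about the z axis. A guide board (70 mm wide, top at z 96 mm) runs out from under the funnel to y = -285 mm, with a leg at its end. The gate is pulled along the stand's -y. Turned by up to 0.3 rad.
- mouth (a point): Centre of the funnel's open top, on the stand's z axis, level with the rim at z 168 mm. The mouth is square, 120 x 120 mm inside, 132 mm outside (sides along the stand's x and y); its walls slope from z 145 mm down to a 58 x 58 mm throat at z 105 mm, closed by the gate.
- gate (a joint): Pull-out of the flat aluminium gate under the funnel: 0 = shut, grows as the knob is pulled along the stand's -y, in m, end stop at 0.10. A spring pulls it shut: 4 N when shut, plus 1 N for every 10 mm (10 to 12 N at the mark); it slams shut when let go. The throat is fully clear from 0.060 on.
- knob (a point): Grip point on the gate's upright dark wooden knob, on its vertical axis: round stem 22 mm in diameter from z 102 to 130 mm above the bench, head 28 mm in diameter from there to z 152 mm; this point is at z 140 mm. It moves with the gate; shut, it lies at stand x 0, y -160 mm, 94 mm clear of the funnel's outer wall.
- mark (a point): The mark: a thin dark steel strip, 4 mm wide along the pull, stiffly clipped across the guide board's top (20 N to shift; leave it). This point is over the strip's middle, at the knob point's height (z 140 mm), 64 to 84 mm from the shut knob along the stand's -y. The knob's axis has to come over the strip.
- mark_slide (a joint): Where the mark is set: the gate value (m) at which the knob's axis is exactly over the strip.
- jar: White porcelain mill jar standing loose on the stand's base under the funnel: round, open, 100 mm wide, 82 mm tall, wall 5 mm, 0.7 kg; origin at the centre of its underside, z up.
- cup: Straight round steel measuring cup without a handle, open at the top, standing loose on the bench with the balls in it: 66 mm outside diameter, 85 mm tall, wall 3 mm, floor 4 mm, about 0.13 kg; origin at the centre of its underside, z up to the mouth.
- bottle: Bystander: clear water bottle, 64 mm wide, 190 mm tall; origin at the centre of its underside.
- dish: Bystander: terracotta bowl, 100 mm wide, 45 mm tall; origin at the centre of its underside.
- brush: Bystander: brush, 200 mm long, lying on the bench; origin on its underside, long axis x.
- ball0_center (a point): Centre of one of the six equal white ceramic grinding balls, 18 mm in diameter, 11 g, at first lying in the cup.
- ball1_center (a point): Centre of one of the six equal white ceramic grinding balls, 18 mm in diameter, 11 g, at first lying in the cup.
- ball2_center (a point): Centre of one of the six equal white ceramic grinding balls, 18 mm in diameter, 11 g, at first lying in the cup.
- ball3_center (a point): Centre of one of the six equal white ceramic grinding balls, 18 mm in diameter, 11 g, at first lying in the cup.
- ball4_center (a point): Centre of one of the six equal white ceramic grinding balls, 18 mm in diameter, 11 g, at first lying in the cup.
- ball5_center (a point): Centre of one of the six equal white ceramic grinding balls, 18 mm in diameter, 11 g, at first lying in the cup.
Mind the look-alikes: they are no part of the job. Leave any purple look-alike of the cup alone.

How it is judged (in metres and radians):
On the way, in this order (a step that is already met when the one before it is completed fails the run):
1. all six balls lie in the funnel with the gate shut (x of ball0_center in the frame of stand between -0.06 and 0.06 m and y of ball0_center in the frame of stand between -0.06 and 0.06 m and height (world z) of ball0_center between 0.104 and 0.15 m and x of ball1_center in the frame of stand between -0.06 and 0.06 m and y of ball1_center in the frame of stand between -0.06 and 0.06 m and height (world z) of ball1_center between 0.104 and 0.15 m and x of ball2_center in the frame of stand between -0.06 and 0.06 m and y of ball2_center in the frame of stand between -0.06 and 0.06 m and height (world z) of ball2_center between 0.104 and 0.15 m and x of ball3_center in the frame of stand between -0.06 and 0.06 m and y of ball3_center in the frame of stand between -0.06 and 0.06 m and height (world z) of ball3_center between 0.104 and 0.15 m and x of ball4_center in the frame of stand between -0.06 and 0.06 m and y of ball4_center in the frame of stand between -0.06 and 0.06 m and height (world z) of ball4_center between 0.104 and 0.15 m and x of ball5_center in the frame of stand between -0.06 and 0.06 m and y of ball5_center in the frame of stand between -0.06 and 0.06 m and height (world z) of ball5_center between 0.104 and 0.15 m and value of joint gate below 0.008 m), for 0.2 s.
2. the cup stands upright on the bench, let go of, with the gate still shut (angle between cup's own z axis and vertical below 0.1 rad and height (world z) of cup below 0.006 m and contact force between cup and the arm below 0.1 N and contact force between cup and the fingers below 0.1 N and value of joint gate below 0.008 m), for 0.2 s.
At the end, for the whole second after the job is handed in: All six balls are in the upright jar; the fingers hold the knob (over 2 N) still and within 7 mm of the mark along the guide; the cup stands upright (within 0.1 rad) on the bench, untouched and at rest (z of ball0_center in the frame of jar between 0 and 0.078 m and horizontal distance between each of ball0_center, ball1_center, ball2_center, ball3_center, ball4_center, ball5_center and jar below 0.046 m and z of ball1_center in the frame of jar between 0 and 0.078 m and z of ball2_center in the frame of jar between 0 and 0.078 m and z of ball3_center in the frame of jar between 0 and 0.078 m and z of ball4_center in the frame of jar between 0 and 0.078 m and z of ball5_center in the frame of jar between 0 and 0.078 m and y of knob in the frame of mark between -0.007 and 0.007 m and contact force between the fingers and gate above 2 N and velocity of joint gate between -0.01 and 0.01 m/s and angle between each of jar, cup's own z axis and vertical below 0.1 rad and height (world z) of cup below 0.006 m and contact force between cup and the arm below 0.1 N and contact force between cup and the fingers below 0.1 N and linear speed of cup below 0.02 m/s); the arm keeps its last pose, push and grip.
It fails at once if the marking strip is shifted by more than 4 mm (distance of mark from where it was at the start of the episode above 0.004 m).
It fails at once if the bottle, bowl or brush is moved by more than 30 mm, or the bottle or bowl is tipped (distance of any of bottle, dish, brush from where it was at the start of the episode above 0.03 m or angle between any of bottle, dish's own z axis and vertical above 0.3 rad).
It also fails if it takes over 72 s, if anything falls off the work surface, if the arm or the gripper's body presses on something with over 40 N, if the wrist force passes 120 N, or if a joint passes its speed limit or range.

## Working session

There is one attempt and no reset: what is moved stays moved. The work goes in short steps, Python scripts to look and compute and a tool call to move; the robot and the scene stay as the last step left them, time stands still between calls to the robot, and variables do not carry over. Pictures are saved under pics/ and viewed, about 8 in all and at most 12, crops included, and the job is handed in when it is done.

Besides the shell and the picture viewer there is one more tool, called after "Call:" in YAML: its name, and indented under it one key for each argument. carry_out: Moves the arm, as the interface text tells. Its arguments: {"type":"object","properties":{"delta_pos":{"type":"array","items":{"type":"array","items":{"type":"number"}}},"dr":{"type":"array","items":{"type":"array","items":{"type":"number"}}},"hand":{"type":"number"},"newtons":{"type":"number"}},"required":["delta_pos","dr"]}

```bash
mkdir -p pics; ls; cat > h.py <<'E'
from workcell import *
import numpy as np, cv2
from scipy.spatial.transform import Rotation as R
def ray(cam,loc,c,T=None):
    K=np.array(c["intrinsics"]);u=np.array([loc[0]*640,loc[1]*480])
    d=np.array([(u[0]-K[0,2])/K[0,0],(u[1]-K[1,2])/K[1,1]]);p=d.copy()
    for _ in range(20): p=d/(1+c["k1"]*(p@p))
    M=np.linalg.inv(np.array(c["world_to_cam"])) if T is None else T
    return M[:3,3],M[:3,:3]@np.array([p[0],p[1],1])
def atz(o,d,z): return o+d*(z-o[2])/d[2]
def proj(P,c,M=None):
    M=np.array(c["world_to_cam"]) if M is None else M
    q=M[:3,:3]@np.array(P)+M[:3,3];s=q[:2]/q[2];s=s*(1+c["k1"]*(s@s));K=np.array(c["intrinsics"])
    return K[0,0]*s[0]+K[0,2],K[1,1]*s[1]+K[1,2]
def toolT(s):
    T=np.eye(4);T[:3,:3]=R.from_euler('xyz',s["orientation"],degrees=True).as_matrix();T[:3,3]=s["tool_pos"];return T
E
python3 - <<'E'
from h import *
s=sense();print({k:np.round(v,3) for k,v in s.items()})
Z={"mouth":.168,"knob":.14,"mark":.14,"jar":.008,"cup":0,"stand":0,"bottle":0,"dish":0,"brush":0,"ball0_center":.013}
for cam in("top","side"):
    c=read_camera(cam);cv2.imwrite(f"pics/{cam}0.png",c["pixels"])
    print(cam,np.round(np.linalg.inv(np.array(c["world_to_cam"]))[:3,3],3))
    for n,z in Z.items():
        for r in landmark_of(n,cam)[:3]:
            print(n,round(r["conf"],2),np.round(np.array(r["location"])*[640,480],1),np.round(atz(*ray(cam,r["location"],c),z),3))
E
```

```text
pics
{'clock': np.float64(0.0), 'q': array([-81.341,  34.381,  -0.146,  91.68 ,   0.103,  54.025,  -4.573]), 'qvel': array([-0.064,  0.052,  0.078,  0.053, -0.025,  0.047,  0.012]), 'effort': array([ 1.0000e-03, -7.6507e+01,  1.4980e+00, -2.5234e+01, -5.2000e-02,
        1.7000e-02,  0.0000e+00]), 'tool_pos': array([0.164, 0.706, 0.218]), 'orientation': array([-1.79914e+02,  8.00000e-03,  1.66950e+02]), 'wrist_force': array([ 0.024, -0.269,  0.432]), 'torque': array([ 0.017, -0.004,  0.04 ]), 'grip_width': np.float64(0.093)}
top [ 0.492 -0.065  1.026]
mouth 0.72 [161.9 273.4] [0.558 0.178 0.168]
knob 0.98 [258.9 295.2] [0.529 0.023 0.14 ]
knob 0.65 [293.4 170.3] [ 0.741 -0.026  0.14 ]
mark 0.62 [474.9 332.2] [ 0.476 -0.334  0.14 ]
mark 0.59 [307.8 297.9] [ 0.527 -0.057  0.14 ]
jar 0.16 [467.3 327.1] [ 0.483 -0.359  0.008]
cup 0.92 [395.6 308. ] [ 0.517 -0.223  0.   ]
cup 0.87 [460.4 263.7] [ 0.605 -0.349  0.   ]
cup 0.78 [462.1 335.8] [ 0.467 -0.351  0.   ]
stand 0.75 [184.5 285.5] [0.549 0.18  0.   ]
bottle 0.71 [291.2 171. ] [ 0.779 -0.016  0.   ]
bottle 0.42 [474.  334.5] [ 0.469 -0.375  0.   ]
dish 0.97 [398.7 202.5] [ 0.722 -0.228  0.   ]
brush 0.97 [179.5 176. ] [0.763 0.203 0.   ]
ball0_center 0.57 [473.5 342.9] [ 0.454 -0.37   0.013]
side [ 0.106 -0.536  0.901]
mouth 0.85 [237.6 174.3] [0.56  0.184 0.168]
knob 0.75 [273.8 224.8] [0.532 0.025 0.14 ]
knob 0.48 [295.7 247.8] [ 0.522 -0.057  0.14 ]
mark 0.68 [374.9 384.2] [ 0.415 -0.37   0.14 ]
mark 0.56 [295.5 247.9] [ 0.521 -0.057  0.14 ]
jar 0.96 [240.5 226. ] [0.541 0.178 0.008]
cup 0.66 [419.3 340.4] [ 0.614 -0.341  0.   ]
cup 0.66 [350.3 334.2] [ 0.519 -0.228 -0.   ]
cup 0.63 [377.9 394. ] [ 0.46  -0.357  0.   ]
stand 0.94 [244.9 224.3] [0.557 0.181 0.   ]
bottle 0.84 [361.5 223.1] [ 0.778 -0.026  0.   ]
dish 0.94 [409.9 279.9] [ 0.725 -0.227  0.   ]
dish 0.49 [276.1 224.4] [0.615 0.125 0.   ]
brush 0.81 [300.8 183.7] [ 0.767  0.194 -0.   ]
```

View pics/top0.png

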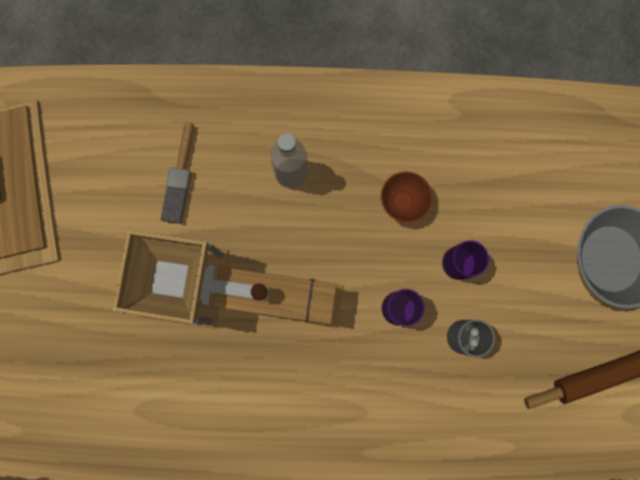

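View pics/side0.png

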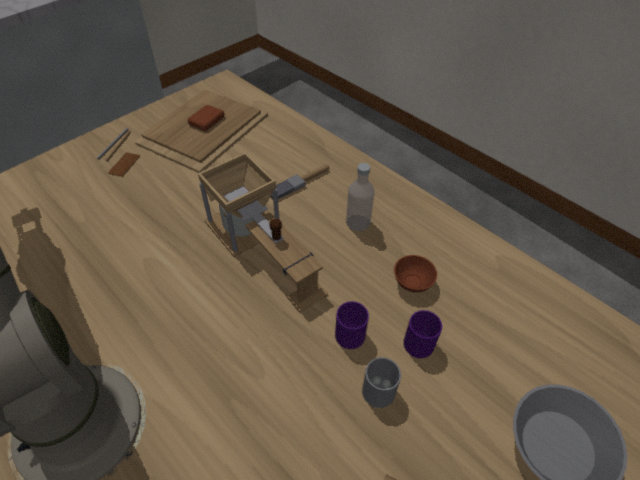

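The steel cup stands at about px (470,338) in the top view, (0.465,-0.352). The funnel is at px (165,275), the knob at (259,292) and the strip at (310,298). The purple cups lie about 0.14 m from the steel cup. I'll move toward the cup and log the joints as I go, to learn the arm's geometry.

Call:
carry_out:
  delta_pos:
    - [-1, -1, -0.8]
    - [-1, -1, -0.8]
    - [-1, -1, -0.8]
    - [-1, -1, -0.8]
    - [-1, -1, -0.8]
  dr:
    - [0, 0, 0]
    - [0, 0, 0]
    - [0, 0, 0]
    - [0, 0, 0]
    - [0, 0, 0]

```text
clock: 1.72
tool_pos: [0.2579, 0.5552, 0.3194]
orientation: [180.0, 0.0, 166.9]
wrist_force: [-0.7, 1.0, 0.5]
grip_width: 0.0929
```

Call:
carry_out:
  delta_pos:
    - [-1, -1, 0]
    - [-1, -1, 0]
    - [-1, -1, 0]
    - [-1, -1, 0]
    - [-1, -1, 0]
  dr:
    - [0, 0, 0]
    - [0, 0, 0]
    - [0, 0, 0]
    - [0, 0, 0]
    - [0, 0, 0]

```text
clock: 2.35
tool_pos: [0.3514, 0.4052, 0.3188]
orientation: [180.0, 0.0, 166.9]
wrist_force: [-0.2, 0.2, 0.2]
grip_width: 0.093
```

```bash
cat > log.py <<'E'
from h import *
import json
s=sense();d={k:np.round(np.array(v),4).tolist() for k,v in s.items()}
open("log.jsonl","a").write(json.dumps(d)+"\n")
print(d["clock"],"q",np.round(d["q"],1),"p",d["tool_pos"],"o",np.round(d["orientation"],1),"w",d["grip_width"],"F",np.round(d["wrist_force"],1))
E
python3 log.py
```

```text
2.35 q [-57.3  15.1   2.8 109.5  -0.9  55.5  22.8] p [0.3514, 0.4052, 0.3188] o [180.    0.  166.9] w 0.093 F [-0.2  0.2  0.2]
```

Call:
carry_out:
  delta_pos:
    - [-1, -1, 0]
    - [-1, -1, 0]
    - [-1, -1, 0]
    - [-1, -1, 0]
    - [-1, -1, 0]
  dr:
    - [0, 0, 0]
    - [0, 0, 0]
    - [0, 0, 0]
    - [0, 0, 0]
    - [0, 0, 0]

```text
clock: 2.98
tool_pos: [0.4449, 0.2553, 0.3189]
orientation: [180.0, 0.0, 166.9]
wrist_force: [1.3, 0.7, -0.2]
grip_width: 0.0931
```

Call:
carry_out:
  delta_pos:
    - [-1, -1, 0]
    - [-1, -1, 0]
    - [-1, -1, 0]
    - [-1, -1, 0]
    - [-1, -1, 0]
  dr:
    - [0, 0, 0]
    - [0, 0, 0]
    - [0, 0, 0]
    - [0, 0, 0]
    - [0, 0, 0]

```text
clock: 3.6
tool_pos: [0.5385, 0.1053, 0.3189]
orientation: [180.0, 0.0, 167.0]
wrist_force: [1.1, 0.8, -0.5]
grip_width: 0.0932
```

```bash
python3 log.py
```

```text
3.6 q [-26.2  16.1  12.  108.5  -4.   55.8  64.5] p [0.5385, 0.1053, 0.3189] o [180.   0. 167.] w 0.0932 F [ 1.1  0.8 -0.5]
```

Call:
carry_out:
  delta_pos:
    - [0, -1, 0]
    - [0, -1, 0]
    - [0, -1, 0]
    - [0, -1, 0]
    - [0, -1, 0]
  dr:
    - [5, 0, 0]
    - [5, 0, 0]
    - [5, 0, 0]
    - [5, 0, 0]
    - [5, 0, 0]

```text
clock: 4.22
tool_pos: [0.5102, -0.0134, 0.3406]
orientation: [-154.9, 0.0, 167.0]
wrist_force: [-0.8, -0.6, -0.1]
grip_width: 0.0928
```

```bash
python3 log.py
```

```text
4.225 q [-32.9  17.7  18.5 108.6  17.9  67.8  53.5] p [0.5102, -0.0134, 0.3406] o [-154.9    0.   167. ] w 0.0928 F [-0.8 -0.6 -0.1]
```

```bash
cat > fit.py <<'E'
import numpy as np,json,itertools
from scipy.optimize import least_squares
from scipy.spatial.transform import Rotation as R
D=[json.loads(l) for l in open("log.jsonl")]
D.append(dict(q=[-81.341,34.381,-.146,91.68,.103,54.025,-4.573],tool_pos=[.164,.706,.218],orientation=[-179.914,.008,166.95]))
Y=lambda a:R.from_euler('y',a,degrees=True).as_matrix()
Zr=lambda a:R.from_euler('z',a,degrees=True).as_matrix()
V=lambda x,y,z:np.array([x,y,z])
def fk(q,p,s):
    h,A,a,B,b2,e,C,o1,o7,o2,o4,o6,ey=p
    M=Zr(s[0]*q[0]+o1)@Y(q[1]+o2);x=V(0,0,h)+M@V(0,0,A)
    M=M@Zr(s[1]*q[2]);x=x+M@V(a,0,0);M=M@Y(q[3]+o4);x=x+M@V(b2,0,B)
    M=M@Zr(s[2]*q[4]);x=x+M@V(0,ey,0)
    M=M@Y(q[5]+o6);x=x+M@V(e,0,0);M=M@Zr(s[3]*q[6]+o7);x=x+M@V(0,0,C)
    return x,M
def main():
    best=None
    for s in itertools.product([1,-1],repeat=4):
      for o7 in (0,90,180,270):
        def f(p):
            r=[]
            for d in D:
                x,M=fk(d["q"],p,s);r+=list((x-d["tool_pos"])*1000)
                r+=list(((M.T@R.from_euler('xyz',d["orientation"],degrees=True).as_matrix())-np.eye(3)).ravel()*300)
            reg=(p-P0)*np.array([3,3,5,3,5,5,3,0,0,.5,.5,.5,5])*.1
            return np.r_[r,reg]
        P0=np.array([.35,.4,0,.4,0,0,.3,0,o7,0,0,0,0],float)
        g=least_squares(f,P0,max_nfev=60)
        if best is None or g.cost<best[0]: best=(g.cost,s,g.x,np.abs(g.fun[:-13]).max())
    return best
if __name__=="__main__":
    b=main();print(b[0],b[1],np.round(b[2],3),b[3]);json.dump([b[1],b[2].tolist()],open("fk.json","w"))
E
python3 fit.py
```

```text
19.013247014249732 (-1, -1, -1, -1) [ 2.9500e-01  6.3200e-01  1.6000e-02  3.5500e-01  1.7000e-02 -7.6000e-02
  3.6800e-01 -7.2000e-02  8.9916e+01 -9.0000e-02 -1.2100e-01  2.0200e-01
 -5.5000e-02] 3.5239902703686488
```

```bash
cat > ik.py <<'E'
from fit import *
s,p=json.load(open("fk.json"));p=np.array(p)
LO=np.array([-147.43,-19.82,-74.19,6.32,-59.91,6.04,-150.56])+2;HI=np.array([147.43,112.94,73.91,146.72,239.91,106.73,150.56])-2
def frame(az,down,sg):
    a,b=np.radians([az,down]);z=np.array([np.cos(a)*np.cos(b),np.sin(a)*np.cos(b),-np.sin(b)])
    y=sg*np.array([-np.sin(a),np.cos(a),0]);return np.c_[np.cross(y,z),y,z]
def ik(x,M,q0):
    f=lambda q:np.r_[(fk(q,p,s)[0]-x)*1000,(fk(q,p,s)[1].T@M-np.eye(3)).ravel()*300,(q-q0)*.02]
    g=least_squares(f,np.clip(q0,LO+.1,HI-.1),bounds=(LO,HI))
    return g.x,np.abs(g.fun[:-7]).max()
E
python3 - <<'E'
from ik import *
q0=np.array(D[-2]["q"])
cup=np.array([.465,-.352,.055]);F=np.array([.559,.181,.26])
for az in(180,200,216,235,255,-80):
  for down in (45,55,65):
   for sg in(1,-1):
    M=frame(az,down,sg);x=cup+M[:,2]*.019
    q,e=ik(x,M,q0)
    if e<15:
      out=[]
      for az2 in(-120,-90,-72,-50,180):
        M2=frame(az2,55,sg);q2,e2=ik(F+M2[:,2]*.019,M2,q)
        M3=frame(az2,55,-sg);q3,e3=ik(F+M3[:,2]*.019,M3,q2)
        M4=frame(az2,12,-sg);q4,e4=ik(F+M4[:,2]*.019,M4,q3)
        out.append((az2,round(e2),round(e3),round(e4),q2.round(0)[-1],q4.round(0).tolist()) if max(e2,e3,e4)<15 else az2)
      print(az,down,sg,round(e,1),q.round(0),out)
E
```

```text
180 45 1 0.0 [ -1.  67.  46.  84. -17.  81. -44.] [-120, -90, -72, -50, 180]
180 45 -1 0.0 [ 19.  56.   6.  88.  12.  78. 107.] [-120, -90, -72, -50, 180]
180 55 1 0.0 [ -1.  63.  47.  92. -22.  70. -40.] [-120, -90, -72, -50, 180]
180 55 -1 0.0 [ 21.  51.   5.  97.  12.  65. 107.] [-120, -90, -72, -50, 180]
180 65 1 0.0 [ -1.  59.  46.  99. -28.  60. -35.] [-120, -90, -72, -50, 180]
180 65 -1 0.0 [ 24.  47.   3. 105.  12.  51. 108.] [-120, -90, -72, -50, 180]
200 45 1 0.0 [ -9.  68.  49.  95. -13.  64. -31.] [-120, -90, -72, -50, 180]
200 45 -1 0.0 [ 14.  54.   6.  99.  24.  66. 112.] [-120, -90, -72, -50, 180]
200 55 1 0.0 [ -7.  63.  48. 100. -19.  56. -26.] [-120, -90, -72, -50, 180]
200 55 -1 0.0 [ 18.  49.   5. 105.  23.  55. 113.] [-120, -90, -72, -50, 180]
200 65 1 0.0 [ -5.  59.  46. 105. -26.  48. -19.] [-120, -90, -72, -50, 180]
200 65 -1 0.0 [ 23.  46.   2. 111.  23.  44. 114.] [-120, -90, -72, -50, 180]
216 45 1 0.0 [-15.  69.  52. 104. -13.  49. -20.] [-120, -90, -72, -50, 180]
216 45 -1 0.0 [ 11.  52.   8. 108.  35.  55. 114.] [-120, -90, -72, -50, 180]
216 55 1 0.0 [-
[... 989 characters left out ...]
0]
255 55 -1 0.0 [ 17.  45.  12. 129.  90.  26. 101.] [-120, -90, -72, -50, 180]
255 65 1 0.0 [ -7.  56.  37. 124. -39.   8.  40.] [-120, -90, -72, -50, 180]
255 65 -1 0.0 [ 23.  43.  11. 129.  85.  16. 111.] [-120, -90, -72, -50, 180]
-80 45 1 0.0 [ 36.  50. -21. 140. 120.  63. -89.] [-120, -90, -72, -50, 180]
-80 45 -1 0.0 [ 23.  47.   2. 138. 130.  47.  83.] [-120, -90, -72, -50, 180]
-80 55 1 0.0 [ 44.  47. -24. 137. 118.  50. -78.] [-120, -90, -72, -50, 180]
-80 55 -1 0.0 [ 30.  44.  -0. 134. 128.  34.  92.] [-120, -90, -72, -50, 180]
-80 65 1 0.0 [ 49.  45. -23. 133. 112.  36. -66.] [-120, -90, -72, -50, 180]
-80 65 -1 0.0 [ 36.  43.  -1. 131. 122.  21. 105.] [-120, -90, -72, -50, 180]
```

```bash
cat > t.py <<'E'
from ik import *
q0=np.array(D[-2]["q"]);cup=np.array([.465,-.352,.055]);F=np.array([.559,.181,.26])
for gaz,gd in((200,50),(220,50),(235,50)):
 for sg in(1,-1):
  M=frame(gaz,gd,sg);qg,e=ik(cup+M[:,2]*.019,M,q0)
  for az2 in(-150,-130,-110,-90,-70,-50,-30):
   for rs in(1,-1):
    q=qg;bad=0;P=[]
    for k in range(1,8):
      a=k/7;M=frame(gaz+(az2%360-gaz)*a,gd,sg);c=np.array([.465,-.352,.3])*(1-a)+F*a; c[2]=.3
      if k==3: c[0]=max(c[0],.5)
      q,e=ik(c+M[:,2]*.019,M,q);bad=max(bad,e)
    qa=q
    for k in range(1,10):
      M=frame(az2,gd+5,sg)@Zr(rs*20*k);q,e=ik(F+M[:,2]*.019,M,q);bad=max(bad,e)
    qb=q;b1=bad
    for dn in(40,25,10):
      M=frame(az2,dn,sg)@Zr(rs*180);q,e=ik(F+M[:,2]*.019,M,q);bad=max(bad,e)
    if bad<60: print(gaz,sg,az2,rs,round(b1),round(bad),qg.round(0)[-3:],qa.round(0)[-3:],qb.round(0)[-3:],q.round(0))
E
python3 t.py
```

```text
200 1 -130 -1 0 57 [-16.  60. -29.] [-10. 101. -45.] [ 12.  91. 106.] [-61.  74.  61.  79.   1. 105. 149.]
200 1 -110 -1 0 0 [-16.  60. -29.] [ -2.  86. -34.] [ 20.  82. 117.] [-64.  72.  55.  75.  10. 105. 149.]
200 1 -90 -1 0 0 [-16.  60. -29.] [  6.  70. -26.] [ 29.  71. 127.] [-53.  53.   9.  93.  41. 101. 118.]
200 1 -70 -1 0 0 [-16.  60. -29.] [ 15.  51. -18.] [ 39.  57. 135.] [-60.  49.  14. 111.  54.  83. 114.]
200 1 -50 -1 0 0 [-16.  60. -29.] [ 26.  29. -12.] [ 52.  41. 141.] [-65.  46.  19. 127.  75.  68. 102.]
200 1 -30 -1 0 0 [-16.  60. -29.] [ 61.   8. -23.] [ 75.  21. 143.] [-63.  43.  21. 142. 106.  66.  83.]
200 -1 -130 1 0 57 [ 24.  61. 113.] [ 16. 103. 103.] [ -9.  91. -50.] [-62.  76.  64.  79.  -0. 105. -29.]
200 -1 -110 1 0 0 [ 24.  61. 113.] [ 26.  95. 113.] [  2.  78. -43.] [-64.  72.  55.  75.  10. 105. -31.]
200 -1 -90 1 0 0 [ 24.  61. 113.] [ 36.  85. 121.] [ 16.  65. -39.] [-66.  60.  36.  93.  30.  88. -47.]
200 -1 -70 1 0 0 [ 24.  61. 113.] [ 47.  73. 127.] [ 32.  52. -38.] [-69.  53.  30. 111.  49.  73. -60.]
200 -1 -50 1 0 0 [ 24.  61. 113.] [ 60.  60.
[... 1985 characters left out ...]
8.   8.  45.] [ 71.  13. 148.] [-69.  46.  34. 141. 109.  58.  81.]
235 -1 -130 1 0 57 [ 55.  37. 111.] [ 14. 102. 105.] [-12.  91. -47.] [-62.  76.  64.  79.  -0. 105. -29.]
235 -1 -110 1 0 0 [ 55.  37. 111.] [ 24.  94. 114.] [ -1.  78. -39.] [-64.  72.  55.  75.  10. 105. -31.]
235 -1 -90 1 0 0 [ 55.  37. 111.] [ 34.  83. 122.] [ 12.  64. -35.] [-69.  62.  42.  93.  27.  85. -43.]
235 -1 -70 1 0 0 [ 55.  37. 111.] [ 45.  71. 129.] [ 28.  50. -34.] [-73.  55.  38. 112.  45.  67. -55.]
235 -1 -50 1 0 0 [ 55.  37. 111.] [ 59.  58. 134.] [ 51.  39. -37.] [-68.  47.  25. 128.  75.  64. -77.]
235 -1 -30 1 0 0 [ 55.  37. 111.] [ 78.  42. 138.] [ 78.  32. -41.] [-51.  42.   1. 142. 100.  80. -95.]
```

```bash
cat > plan.py <<'E'
from h import *
from ik import frame,Zr,ik
from scipy.linalg import expm,logm
def hat(w):return np.array([[0,-w[2],w[1]],[w[2],0,-w[0]],[-w[1],w[0],0]])
def pose(gp,M):   # gp: grasp point -> TCP pose
    T=np.eye(4);T[:3,:3]=M;T[:3,3]=np.array(gp)+M[:,2]*.019;return T
def leg(T0,T1,n=None):
    """rows: straight line in world, slerp rotation"""
    rv=R.from_matrix(T0[:3,:3].T@T1[:3,:3]).as_rotvec(degrees=True)
    D=T1[:3,3]-T0[:3,3]
    if n is None: n=int(max(np.ceil(np.linalg.norm(D)/.024),np.ceil(np.linalg.norm(rv)/9),1))
    out=[]
    for k in range(n):
        Rk=T0[:3,:3]@R.from_rotvec(rv*k/n,degrees=True).as_matrix()
        out.append((np.round(Rk.T@D/n/.025,2),np.round(rv/n,1)))
    T=T0.copy()
    for d,w in out:
        T[:3,3]+=T[:3,:3]@d*.025;T[:3,:3]=T[:3,:3]@R.from_rotvec(w,degrees=True).as_matrix()
    return out,T
def show(*Ts,start=None):
    T=toolT(sense()) if start is None else start
    for i,t in enumerate(Ts):
        n=None
        if isinstance(t,tuple): t,n=t
        o,T=leg(T,t,n)
        print("leg",i,len(o),"end err mm",np.round((T-t)[:3,3]*1000,1))
        for k in range(0,len(o),5):
            print(str([x[0].tolist() for x in o[k:k+5]]).replace(".0,",",").replace(".0]","]"),"|",str([x[1].tolist() for x in o[k:k+5]]))
def cupT(p,down=55,az=220): return pose(p,frame(az,down,-1))
E
python3 - <<'E'
from plan import *
M=frame(220,55,-1);g=np.array([.465,-.353,.058])
show(cupT([.5,-.18,.3]),cupT(g-M[:,2]*.13))
E
```

```text
leg 0 8 end err mm [-0.4  0.2  0.4]
[[-0.11, -0.67, 0.62], [-0.05, -0.68, 0.61], [0.01, -0.69, 0.6], [0.07, -0.7, 0.59], [0.13, -0.69, 0.58]] | [[-0.8, 2.6, -7.1], [-0.8, 2.6, -7.1], [-0.8, 2.6, -7.1], [-0.8, 2.6, -7.1], [-0.8, 2.6, -7.1]]
[[0.19, -0.68, 0.58], [0.25, -0.66, 0.58], [0.3, -0.64, 0.59]] | [[-0.8, 2.6, -7.1], [-0.8, 2.6, -7.1], [-0.8, 2.6, -7.1]]
leg 1 8 end err mm [-1.  -0.3 -0.1]
[[-0.14, -0.55, 0.74], [-0.14, -0.55, 0.74], [-0.14, -0.55, 0.74], [-0.13, -0.55, 0.74], [-0.13, -0.55, 0.74]] | [[0.0, -0.0, -0.0], [0.0, -0.0, -0.0], [0.0, -0.0, -0.0], [0.0, -0.0, -0.0], [0.0, -0.0, -0.0]]
[[-0.13, -0.55, 0.74], [-0.13, -0.55, 0.74], [-0.13, -0.55, 0.74]] | [[0.0, -0.0, -0.0], [0.0, -0.0, -0.0], [0.0, -0.0, -0.0]]
```

Call:
carry_out:
  delta_pos:
    - [-0.11, -0.67, 0.62]
    - [-0.05, -0.68, 0.61]
    - [0.01, -0.69, 0.6]
    - [0.07, -0.7, 0.59]
    - [0.13, -0.69, 0.58]
  dr:
    - [-0.8, 2.6, -7.1]
    - [-0.8, 2.6, -7.1]
    - [-0.8, 2.6, -7.1]
    - [-0.8, 2.6, -7.1]
    - [-0.8, 2.6, -7.1]

```text
clock: 4.85
tool_pos: [0.4987, -0.1217, 0.3049]
orientation: [-165.9, -24.8, -163.3]
wrist_force: [0.5, 0.3, -0.1]
grip_width: 0.093
```

Call:
carry_out:
  delta_pos:
    - [0.19, -0.68, 0.58]
    - [0.25, -0.66, 0.58]
    - [0.3, -0.64, 0.59]
  dr:
    - [-0.8, 2.6, -7.1]
    - [-0.8, 2.6, -7.1]
    - [-0.8, 2.6, -7.1]

```text
clock: 5.22
tool_pos: [0.4915, -0.1867, 0.2838]
orientation: [179.8, -35.3, -139.9]
wrist_force: [-0.1, 0.7, 0.7]
grip_width: 0.0932
```

Call:
carry_out:
  delta_pos:
    - [-0.14, -0.55, 0.74]
    - [-0.14, -0.55, 0.74]
    - [-0.14, -0.55, 0.74]
    - [-0.13, -0.55, 0.74]
    - [-0.13, -0.55, 0.74]
  dr:
    - [0, 0, 0]
    - [0, 0, 0]
    - [0, 0, 0]
    - [0, 0, 0]
    - [0, 0, 0]

```text
clock: 5.85
tool_pos: [0.5052, -0.265, 0.1974]
orientation: [180.0, -35.3, -140.2]
wrist_force: [0.5, -1.0, 0.5]
grip_width: 0.0931
```

Call:
carry_out:
  delta_pos:
    - [-0.13, -0.55, 0.74]
    - [-0.13, -0.55, 0.74]
    - [-0.13, -0.55, 0.74]
    - [0, 0, 0]
  dr:
    - [0, 0, 0]
    - [0, 0, 0]
    - [0, 0, 0]
    - [0, 0, 0]

```text
clock: 6.35
tool_pos: [0.512, -0.3125, 0.1463]
orientation: [179.9, -35.4, -140.3]
wrist_force: [-0.2, -0.3, 0.3]
grip_width: 0.093
```

```bash
python3 log.py; python3 - <<'E'
from h import *
s=sense();c=read_camera("wrist");cv2.imwrite("pics/w1.png",c["pixels"])
T=toolT(s)@np.array(c["mount"])
for r in landmark_of("cup","wrist"): print(r["conf"],np.array(r["location"])*[640,480],atz(*ray("wrist",r["location"],c,T),0))
W=np.linalg.inv(T)
for P in([.465,-.353,0],[.465,-.353,.085]): print(proj(P,c,W))
for i in(1,): 
  for cam in("top","side"):
    c=read_camera(cam)
    for r in landmark_of("cup",cam): print(cam,r["conf"],atz(*ray(cam,r["location"],c),0))
E
```

```text
6.35 q [  3.5  41.1  12.1 102.9  23.   60.8 128.3] p [0.512, -0.3125, 0.1463] o [ 179.9  -35.4 -140.3] w 0.093 F [-0.2 -0.3  0.3]
0.8 [383.616 386.496] [ 0.5196945  -0.22626181  0.        ]
0.68 [218.496 375.408] [ 0.60803603 -0.34704309  0.        ]
(np.float64(314.0179453874167), np.float64(256.2097295731333))
(np.float64(313.73971343856044), np.float64(222.77628339922194))
top 0.6 [ 0.4646864  -0.34371201  0.        ]
side 0.82 [ 0.6105489  -0.34383251  0.        ]
side 0.74 [ 0.45531544 -0.35316886  0.        ]
side 0.64 [ 0.52008842 -0.2293624   0.        ]
side 0.35 [ 0.71687705 -0.22778047  0.        ]
```

View pics/w1.png

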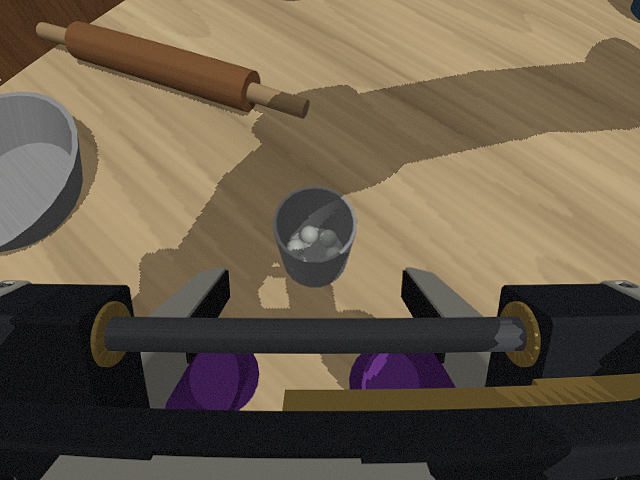

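The rim centre is at px (315,222), against (313.7,222.8) predicted, so the cup position is confirmed with six white balls in it. Both purple cups lie clear of the fingers at px (220,375) and (385,385). I'll descend and grip.

Call:
carry_out:
  delta_pos:
    - [0, 0, 0.85]
    - [0, 0, 0.85]
    - [0, 0, 0.85]
    - [0, 0, 0.85]
    - [0, 0, 0.85]
  dr:
    - [0, 0, 0]
    - [0, 0, 0]
    - [0, 0, 0]
    - [0, 0, 0]
    - [0, 0, 0]

```text
clock: 7.28
tool_pos: [0.4661, -0.3503, 0.0608]
orientation: [-180.0, -35.2, -140.2]
wrist_force: [-0.5, -0.1, -0.4]
grip_width: 0.093
```

Call:
carry_out:
  delta_pos:
    - [0, 0, 0.83]
    - [0, 0, 0]
    - [0, 0, 0]
  dr:
    - [0, 0, 0]
    - [0, 0, 0]
    - [0, 0, 0]

```text
clock: 7.65
tool_pos: [0.4575, -0.3578, 0.0446]
orientation: [-180.0, -35.2, -140.2]
wrist_force: [0.3, 0.2, -0.4]
grip_width: 0.0928
```

Call:
carry_out:
  delta_pos:
    - [0, 0, 0]
    - [0, 0, 0]
    - [0, 0, 0]
    - [0, 0, 0]
    - [0, 0, 0]
  dr:
    - [0, 0, 0]
    - [0, 0, 0]
    - [0, 0, 0]
    - [0, 0, 0]
    - [0, 0, 0]
  hand: 0.2
  newtons: 30

```text
clock: 8.28
tool_pos: [0.4568, -0.3581, 0.0441]
orientation: [-180.0, -35.3, -140.2]
wrist_force: [1.7, 1.8, 3.6]
grip_width: 0.0644
```

Call:
carry_out:
  delta_pos:
    - [0, 0, 0]
    - [0, 0, 0]
    - [0, 0, 0]
  dr:
    - [0, 0, 0]
    - [0, 0, 0]
    - [0, 0, 0]

```text
clock: 8.65
tool_pos: [0.4568, -0.3581, 0.0441]
orientation: [-180.0, -35.3, -140.2]
wrist_force: [1.4, 2.3, 5.7]
grip_width: 0.0642
```

```bash
python3 log.py; python3 fit.py
```

```text
8.65 q [  7.2  47.8  13.8 110.4  27.3  45.8 124.9] p [0.4568, -0.3581, 0.0441] o [-180.   -35.3 -140.2] w 0.0642 F [1.4 2.3 5.7]
132.01706988360056 (-1, -1, -1, -1) [ 3.020e-01  6.260e-01 -6.000e-03  4.440e-01  4.000e-03 -1.100e-02
  3.470e-01 -1.708e+00  8.827e+01  2.590e-01 -1.362e+00  7.610e-01
 -3.800e-02] 6.619715997177256
```

```bash
python3 - <<'E'
from plan import *
s=sense();g=toolT(s);gp=g[:3,3]-g[:3,2]*.019;print(gp)
A=pose([gp[0],gp[1],.30],g[:3,:3])
show(A,pose([.54,-.1,.30],frame(244,55,-1)),pose([.553,.147,.30],frame(268,55,-1)))
E
```

```text
[ 0.4652145  -0.3510711   0.05962362]
leg 0 11 end err mm [ 0.3  0.3 -1.6]
[[0.5, -0, -0.71], [0.5, -0, -0.71], [0.5, -0, -0.71], [0.5, -0, -0.71], [0.5, -0, -0.71]] | [[0.0, 0.0, 0.0], [0.0, 0.0, 0.0], [0.0, 0.0, 0.0], [0.0, 0.0, 0.0], [0.0, 0.0, 0.0]]
[[0.5, -0, -0.71], [0.5, -0, -0.71], [0.5, -0, -0.71], [0.5, -0, -0.71], [0.5, -0, -0.71]] | [[0.0, 0.0, 0.0], [0.0, 0.0, 0.0], [0.0, 0.0, 0.0], [0.0, 0.0, 0.0], [0.0, 0.0, 0.0]]
[[0.5, -0, -0.71]] | [[0.0, 0.0, 0.0]]
leg 1 11 end err mm [-0.7  0.2 -1.3]
[[-0.65, 0.51, -0.46], [-0.66, 0.48, -0.47], [-0.68, 0.45, -0.48], [-0.69, 0.42, -0.49], [-0.7, 0.38, -0.5]] | [[1.3, -0.0, -1.8], [1.3, -0.0, -1.8], [1.3, -0.0, -1.8], [1.3, -0.0, -1.8], [1.3, -0.0, -1.8]]
[[-0.72, 0.35, -0.51], [-0.73, 0.32, -0.52], [-0.74, 0.28, -0.52], [-0.74, 0.25, -0.53], [-0.75, 0.21, -0.53]] | [[1.3, -0.0, -1.8], [1.3, -0.0, -1.8], [1.3, -0.0, -1.8], [1.3, -0.0, -1.8], [1.3, -0.0, -1.8]]
[[-0.76, 0.18, -0.54]] | [[1.3, -0.0, -1.8]]
leg 2 11 end err mm [ 0.   0.5 -0.6]
[[-0.68, 0.33, -0.49], [-0.69, 0.3, -0.49], [-0.7, 0.27, -0.5], [-0.7, 0.23, -0.5], [-0.71, 0.2, -0.51]] | [[1.2, -0.0, -1.8], [1.2, -0.0, -1.8], [1.2, -0.0, -1.8], [1.2, -0.0, -1.8], [1.2, -0.0, -1.8]]
[[-0.72, 0.17, -0.51], [-0.72, 0.13, -0.51], [-0.73, 0.1, -0.52], [-0.73, 0.07, -0.52], [-0.73, 0.03, -0.52]] | [[1.2, -0.0, -1.8], [1.2, -0.0, -1.8], [1.2, -0.0, -1.8], [1.2, -0.0, -1.8], [1.2, -0.0, -1.8]]
[[-0.73, -0, -0.52]] | [[1.2, -0.0, -1.8]]
```

Call:
carry_out:
  delta_pos:
    - [0.3, 0, -0.43]
    - [0.5, 0, -0.71]
    - [0.5, 0, -0.71]
    - [0.5, 0, -0.71]
    - [0.5, 0, -0.71]
  dr:
    - [0, 0, 0]
    - [0, 0, 0]
    - [0, 0, 0]
    - [0, 0, 0]
    - [0, 0, 0]

```text
clock: 9.28
tool_pos: [0.4568, -0.358, 0.1458]
orientation: [-180.0, -35.2, -140.2]
wrist_force: [-0.1, 0.1, -2.0]
grip_width: 0.0643
```

Call:
carry_out:
  delta_pos:
    - [0.5, 0, -0.71]
    - [0.5, 0, -0.71]
    - [0.5, 0, -0.71]
    - [0.5, 0, -0.71]
    - [0.5, 0, -0.71]
  dr:
    - [0, 0, 0]
    - [0, 0, 0]
    - [0, 0, 0]
    - [0, 0, 0]
    - [0, 0, 0]

```text
clock: 9.9
tool_pos: [0.4566, -0.3577, 0.2541]
orientation: [180.0, -35.2, -140.2]
wrist_force: [0.1, -0.1, -2.0]
grip_width: 0.0642
```

Call:
carry_out:
  delta_pos:
    - [0.7, 0, -0.99]
    - [-0.33, 0.25, -0.23]
    - [-0.65, 0.51, -0.46]
    - [-0.66, 0.48, -0.47]
    - [-0.68, 0.45, -0.48]
  dr:
    - [0, 0, 0]
    - [0.6, 0, -0.9]
    - [1.3, 0, -1.8]
    - [1.3, 0, -1.8]
    - [1.3, 0, -1.8]

```text
clock: 10.52
tool_pos: [0.4811, -0.2761, 0.282]
orientation: [179.9, -35.3, -132.2]
wrist_force: [0.5, 0.6, -2.5]
grip_width: 0.0641
```

Call:
carry_out:
  delta_pos:
    - [-0.69, 0.42, -0.49]
    - [-0.7, 0.38, -0.5]
    - [-0.72, 0.35, -0.51]
    - [-0.73, 0.32, -0.52]
    - [-0.74, 0.28, -0.52]
  dr:
    - [1.3, 0, -1.8]
    - [1.3, 0, -1.8]
    - [1.3, 0, -1.8]
    - [1.3, 0, -1.8]
    - [1.3, 0, -1.8]

```text
clock: 11.15
tool_pos: [0.5142, -0.1636, 0.2829]
orientation: [-179.8, -35.3, -121.3]
wrist_force: [0.9, 1.1, -2.4]
grip_width: 0.0642
```

Call:
carry_out:
  delta_pos:
    - [-0.74, 0.25, -0.53]
    - [-0.75, 0.21, -0.53]
    - [-0.76, 0.18, -0.54]
    - [-0.68, 0.33, -0.49]
    - [-0.69, 0.3, -0.49]
  dr:
    - [1.3, 0, -1.8]
    - [1.3, 0, -1.8]
    - [1.3, 0, -1.8]
    - [1.2, 0, -1.8]
    - [1.2, 0, -1.8]

```text
clock: 11.78
tool_pos: [0.5359, -0.0506, 0.2831]
orientation: [-179.9, -35.3, -110.3]
wrist_force: [0.3, -0.1, -1.5]
grip_width: 0.0644
```

Call:
carry_out:
  delta_pos:
    - [-0.7, 0.27, -0.5]
    - [-0.7, 0.23, -0.5]
    - [-0.71, 0.2, -0.51]
    - [-0.72, 0.17, -0.51]
    - [-0.72, 0.13, -0.51]
  dr:
    - [1.2, 0, -1.8]
    - [1.2, 0, -1.8]
    - [1.2, 0, -1.8]
    - [1.2, 0, -1.8]
    - [1.2, 0, -1.8]

```text
clock: 12.4
tool_pos: [0.5421, 0.0613, 0.2835]
orientation: [179.7, -35.3, -99.3]
wrist_force: [-0.0, 0.2, -1.8]
grip_width: 0.0642
```

```bash
python3 log.py;python3 - <<'E'
from plan import *
show(pose([.553,.147,.30],frame(268,55,-1)))
c=read_camera("side");cv2.imwrite("pics/s2.png",c["pixels"])
for r in landmark_of("mouth","side")[:2]: print(r["conf"],atz(*ray("side",r["location"],c),.168))
E
```

```text
12.4 q [-27.5  27.5  -2.2 104.6  28.7  74.3 126.5] p [0.5421, 0.0613, 0.2835] o [179.7 -35.3 -99.3] w 0.0642 F [-0.   0.2 -1.8]
leg 0 4 end err mm [-0.1 -0.3 -0.1]
[[-0.61, 0.02, -0.44], [-0.61, -0.01, -0.44], [-0.61, -0.03, -0.44], [-0.61, -0.05, -0.44]] | [[1.1, -0.1, -1.5], [1.1, -0.1, -1.5], [1.1, -0.1, -1.5], [1.1, -0.1, -1.5]]
0.74 [0.55240476 0.18562099 0.168     ]
0.67 [ 0.6643626  -0.10892258  0.168     ]
```

View pics/s2.png

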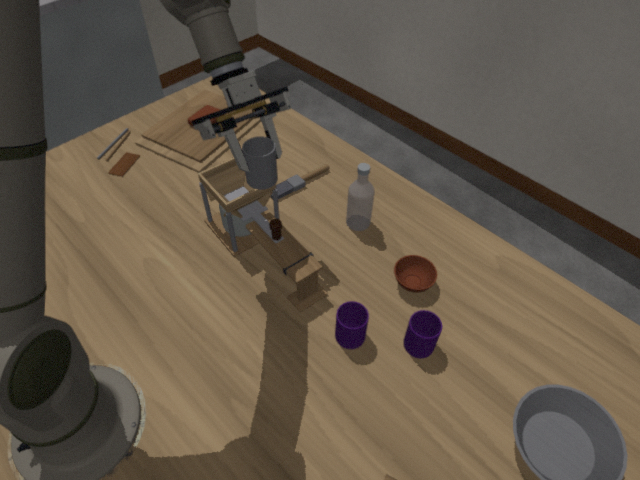

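The cup is held upright at px (262,160), near the funnel at (237,185). I'll finish the approach and roll 180° about the tool axis. With the tool pitched 55° down, that leaves the cup tilted about 70°.

Call:
carry_out:
  delta_pos:
    - [-0.61, 0.02, -0.44]
    - [-0.61, -0.01, -0.44]
    - [-0.61, -0.03, -0.44]
    - [-0.61, -0.05, -0.44]
  dr:
    - [1.1, -0.1, -1.5]
    - [1.1, -0.1, -1.5]
    - [1.1, -0.1, -1.5]
    - [1.1, -0.1, -1.5]

```text
clock: 13.0
tool_pos: [0.5528, 0.1357, 0.2844]
orientation: [179.9, -34.9, -91.9]
wrist_force: [-0.1, -0.2, -2.1]
grip_width: 0.0637
```

Call:
carry_out:
  delta_pos:
    - [0, 0, 0]
    - [0, 0, 0]
    - [0, 0, 0]
    - [0, 0, 0]
    - [0, 0, 0]
  dr:
    - [0, 0, 5]
    - [0, 0, 10]
    - [0, 0, 10]
    - [0, 0, 10]
    - [0, 0, 10]

```text
clock: 13.62
tool_pos: [0.5527, 0.1351, 0.2843]
orientation: [-153.7, -23.8, -143.0]
wrist_force: [0.3, -0.6, -1.5]
grip_width: 0.064
```

Call:
carry_out:
  delta_pos:
    - [0, 0, 0]
    - [0, 0, 0]
    - [0, 0, 0]
    - [0, 0, 0]
    - [0, 0, 0]
  dr:
    - [0, 0, 10]
    - [0, 0, 10]
    - [0, 0, 10]
    - [0, 0, 10]
    - [0, 0, 10]

```text
clock: 14.25
tool_pos: [0.5527, 0.1352, 0.2843]
orientation: [-145.2, 3.0, 173.6]
wrist_force: [-0.3, -0.4, -2.3]
grip_width: 0.0643
```

Call:
carry_out:
  delta_pos:
    - [0, 0, 0]
    - [0, 0, 0]
    - [0, 0, 0]
    - [0, 0, 0]
    - [0, 0, 0]
  dr:
    - [0, 0, 10]
    - [0, 0, 10]
    - [0, 0, 10]
    - [0, 0, 10]
    - [0, 0, 10]

```text
clock: 14.88
tool_pos: [0.5526, 0.1353, 0.2843]
orientation: [-158.3, 28.0, 128.1]
wrist_force: [-0.2, 0.3, -1.9]
grip_width: 0.0639
```

Call:
carry_out:
  delta_pos:
    - [0, 0, 0]
    - [0, 0, 0]
    - [0, 0, 0]
    - [0, 0, 0]
    - [0, 0, 0]
  dr:
    - [0, 0, 10]
    - [0, 0, 10]
    - [0, 0, 10]
    - [0, 0, 5]
    - [0, 0, 0]

```text
clock: 15.5
tool_pos: [0.5526, 0.1353, 0.2842]
orientation: [-179.9, 34.9, 88.1]
wrist_force: [0.3, 0.3, -0.9]
grip_width: 0.0643
```

```bash
python3 log.py;python3 - <<'E'
from plan import *
S=toolT(sense());
f=lambda dn:frame(268,dn,1)
print(S[:3,:3].round(2).tolist(),f(55).round(2).tolist())
show((pose([.553,.147,.235],f(55)),5),(pose([.553,.147,.232],f(5)),20))
E
```

```text
15.5 q [-61.4  34.1  41.3 103.6  10.7  65.4 -30.1] p [0.5526, 0.1353, 0.2842] o [-179.9   34.9   88.1] w 0.0643 F [ 0.3  0.3 -0.9]
[[0.03, 1.0, -0.02], [0.82, -0.03, -0.57], [-0.57, -0.0, -0.82]] [[0.03, 1.0, -0.02], [0.82, -0.03, -0.57], [-0.57, 0.0, -0.82]]
leg 0 5 end err mm [-0.1 -0.   0.2]
[[0.3, 0, 0.42], [0.3, 0, 0.42], [0.3, 0, 0.42], [0.3, 0, 0.42], [0.3, 0, 0.42]] | [[-0.0, -0.0, 0.0], [-0.0, -0.0, 0.0], [-0.0, -0.0, 0.0], [-0.0, -0.0, 0.0], [-0.0, -0.0, 0.0]]
leg 1 20 end err mm [-0.1 -0.7  1. ]
[[-0.03, 0, -0.01], [-0.03, 0, -0.01], [-0.03, 0, -0.01], [-0.03, 0, -0.01], [-0.03, 0, -0]] | [[-0.0, -2.5, 0.0], [-0.0, -2.5, 0.0], [-0.0, -2.5, 0.0], [-0.0, -2.5, 0.0], [-0.0, -2.5, 0.0]]
[[-0.03, 0, -0], [-0.03, 0, -0], [-0.03, 0, -0], [-0.03, 0, 0], [-0.03, 0, 0]] | [[-0.0, -2.5, 0.0], [-0.0, -2.5, 0.0], [-0.0, -2.5, 0.0], [-0.0, -2.5, 0.0], [-0.0, -2.5, 0.0]]
[[-0.03, 0, 0], [-0.03, 0, 0], [-0.03, 0, 0.01], [-0.03, 0, 0.01], [-0.03, 0, 0.01]] | [[-0.0, -2.5, 0.0], [-0.0, -2.5, 0.0], [-0.0, -2.5, 0.0], [-0.0, -2.5, 0.0], [-0.0, -2.5, 0.0]]
[[-0.03, 0, 0.01], [-0.02, 0, 0.01], [-0.02, 0, 0.01], [-0.02, 0, 0.01], [-0.02, 0, 0.01]] | [[-0.0, -2.5, 0.0], [-0.0, -2.5, 0.0], [-0.0, -2.5, 0.0], [-0.0, -2.5, 0.0], [-0.0, -2.5, 0.0]]
```

Call:
carry_out:
  delta_pos:
    - [0.3, 0, 0.42]
    - [0.3, 0, 0.42]
    - [0.3, 0, 0.42]
    - [0.3, 0, 0.42]
    - [0.3, 0, 0.42]
  dr:
    - [0, 0, 0]
    - [0, 0, 0]
    - [0, 0, 0]
    - [0, 0, 0]
    - [0, 0, 0]

```text
clock: 16.12
tool_pos: [0.5526, 0.1349, 0.2188]
orientation: [-179.9, 34.9, 87.9]
wrist_force: [-0.2, 0.4, -2.4]
grip_width: 0.0641
```

Call:
carry_out:
  delta_pos:
    - [-0.03, 0, -0.01]
    - [-0.03, 0, -0.01]
    - [-0.03, 0, -0.01]
    - [-0.03, 0, -0.01]
    - [-0.03, 0, 0]
  dr:
    - [0, -2.5, 0]
    - [0, -2.5, 0]
    - [0, -2.5, 0]
    - [0, -2.5, 0]
    - [0, -2.5, 0]

```text
clock: 16.75
tool_pos: [0.5526, 0.1331, 0.2231]
orientation: [-179.9, 47.5, 88.0]
wrist_force: [0.7, 0.3, -2.3]
grip_width: 0.064
```

Call:
carry_out:
  delta_pos:
    - [-0.03, 0, 0]
    - [-0.03, 0, 0]
    - [-0.03, 0, 0]
    - [-0.03, 0, 0]
    - [-0.03, 0, 0]
  dr:
    - [0, -2.5, 0]
    - [0, -2.5, 0]
    - [0, -2.5, 0]
    - [0, -2.5, 0]
    - [0, -2.5, 0]

```text
clock: 17.38
tool_pos: [0.5525, 0.1305, 0.226]
orientation: [-179.9, 60.0, 88.0]
wrist_force: [-0.7, 0.4, -2.7]
grip_width: 0.0639
```

Call:
carry_out:
  delta_pos:
    - [-0.03, 0, 0]
    - [-0.03, 0, 0]
    - [-0.03, 0, 0.01]
    - [-0.03, 0, 0.01]
    - [-0.03, 0, 0.01]
  dr:
    - [0, -2.5, 0]
    - [0, -2.5, 0]
    - [0, -2.5, 0]
    - [0, -2.5, 0]
    - [0, -2.5, 0]

```text
clock: 18.0
tool_pos: [0.5524, 0.1282, 0.2292]
orientation: [-179.8, 72.5, 88.1]
wrist_force: [-0.3, 0.3, -1.6]
grip_width: 0.0643
```

Call:
carry_out:
  delta_pos:
    - [-0.03, 0, 0.01]
    - [-0.03, 0, 0.01]
    - [-0.02, 0, 0.01]
    - [-0.02, 0, 0.01]
    - [-0.02, 0, 0.01]
  dr:
    - [0, -2.5, 0]
    - [0, -2.5, 0]
    - [0, -2.5, 0]
    - [0, -2.5, 0]
    - [0, -2.5, 0]

```text
clock: 18.62
tool_pos: [0.5523, 0.1263, 0.2317]
orientation: [-179.1, 85.0, 88.7]
wrist_force: [0.5, 0.4, -1.3]
grip_width: 0.0639
```

Call:
carry_out:
  delta_pos:
    - [0, 0, 0]
    - [0, 0, 0]
    - [0, 0, 0]
    - [0, 0, 0]
  dr:
    - [0, 0, 0]
    - [0, 0, 0]
    - [0, 0, 0]
    - [0, 0, 0]

```text
clock: 19.12
tool_pos: [0.5524, 0.1263, 0.232]
orientation: [-179.4, 84.8, 88.4]
wrist_force: [0.3, -0.7, -1.0]
grip_width: 0.064
```

```bash
python3 log.py;python3 - <<'E'
from h import *
S=[]
for n,(y0,x0) in {"side":(110,140),"top":(180,60),"wrist":(0,0)}.items():
    c=read_camera(n);im=c["pixels"]
    S.append(cv2.resize(im[y0:y0+150,x0:x0+200],(400,300)) if n!="wrist" else cv2.resize(im,(400,300)))
cv2.imwrite("pics/p3.png",np.vstack([np.hstack(S[:2]),np.hstack([S[2],S[2]*0])]))
for cam in("side","top"):
    print(cam,[(round(r["conf"],2),np.round(np.array(r["location"])*[640,480])) for r in recognise("ball0_center",cam)])
E
```

```text
19.125 q [-70.1  66.6  48.4 100.2  25.4  78.9 -41.8] p [0.5524, 0.1263, 0.232] o [-179.4   84.8   88.4] w 0.064 F [ 0.3 -0.7 -1. ]
side []
top []
```

View pics/p3.png

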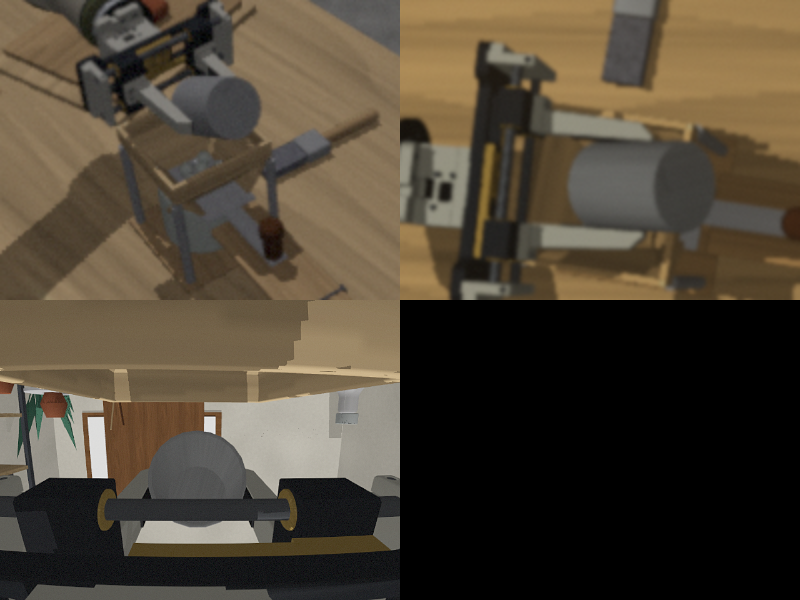

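The side crop shows white balls in the funnel and the wrist view shows the cup tipped over. I'll raise it, roll back and carry the cup away.

```bash
python3 - <<'E'
from plan import *
A=pose([.553,.147,.30],frame(268,55,1));B=pose([.553,.147,.30],frame(268,55,-1))
show((pose([.553,.147,.26],frame(268,25,1)),4),(A,4))
print()
show((pose([.54,-.1,.30],frame(244,55,-1)),10),(pose([.4652,-.3511,.20],frame(219.8,54.7,-1)),11),start=B)
E
```

```text
leg 0 4 end err mm [ 0.1 -0.1  0.2]
[[-0.2, -0, -0.05], [-0.19, -0, -0.07], [-0.19, -0, -0.09], [-0.18, -0, -0.1]] | [[-0.0, 5.0, 0.0], [-0.0, 5.0, 0.0], [-0.0, 5.0, 0.0], [-0.0, 5.0, 0.0]]
leg 1 4 end err mm [ 0.1 -0.2  0.2]
[[-0.27, -0, -0.19], [-0.24, -0, -0.23], [-0.21, -0, -0.26], [-0.17, -0, -0.28]] | [[-0.0, 7.5, -0.0], [-0.0, 7.5, -0.0], [-0.0, 7.5, -0.0], [-0.0, 7.5, -0.0]]

leg 0 10 end err mm [-0.8 -0.   0.1]
[[0.81, 0.04, 0.57], [0.81, -0.01, 0.57], [0.81, -0.05, 0.56], [0.8, -0.09, 0.56], [0.8, -0.13, 0.56]] | [[-1.4, -0.0, 2.0], [-1.4, -0.0, 2.0], [-1.4, -0.0, 2.0], [-1.4, -0.0, 2.0], [-1.4, -0.0, 2.0]]
[[0.8, -0.17, 0.56], [0.79, -0.21, 0.55], [0.78, -0.25, 0.55], [0.77, -0.29, 0.54], [0.76, -0.33, 0.53]] | [[-1.4, -0.0, 2.0], [-1.4, -0.0, 2.0], [-1.4, -0.0, 2.0], [-1.4, -0.0, 2.0], [-1.4, -0.0, 2.0]]
leg 1 11 end err mm [ 0.2 -0.1 -0.3]
[[0.56, -0.15, 0.83], [0.55, -0.18, 0.83], [0.54, -0.22, 0.83], [0.54, -0.25, 0.82], [0.53, -0.29, 0.82]] | [[-1.2, 0.0, 1.8], [-1.2, 0.0, 1.8], [-1.2, 0.0, 1.8], [-1.2, 0.0, 1.8], [-1.2, 0.0, 1.8]]
[[0.52, -0.32, 0.81], [0.51, -0.35, 0.8], [0.5, -0.39, 0.79], [0.48, -0.42, 0.79], [0.47, -0.45, 0.78]] | [[-1.2, 0.0, 1.8], [-1.2, 0.0, 1.8], [-1.2, 0.0, 1.8], [-1.2, 0.0, 1.8], [-1.2, 0.0, 1.8]]
[[0.45, -0.48, 0.77]] | [[-1.2, 0.0, 1.8]]
```

Call:
carry_out:
  delta_pos:
    - [-0.2, 0, -0.05]
    - [-0.19, 0, -0.07]
    - [-0.19, 0, -0.09]
    - [-0.18, 0, -0.1]
  dr:
    - [0, 5, 0]
    - [0, 5, 0]
    - [0, 5, 0]
    - [0, 5, 0]

```text
clock: 19.88
tool_pos: [0.5524, 0.1298, 0.2523]
orientation: [-179.8, 64.7, 88.0]
wrist_force: [-0.9, 0.6, -1.1]
grip_width: 0.0645
```

Call:
carry_out:
  delta_pos:
    - [-0.27, 0, -0.19]
    - [-0.24, 0, -0.23]
    - [-0.21, 0, -0.26]
    - [-0.17, 0, -0.28]
  dr:
    - [0, 7.5, 0]
    - [0, 7.5, 0]
    - [0, 7.5, 0]
    - [0, 7.5, 0]

```text
clock: 20.38
tool_pos: [0.5526, 0.1358, 0.2853]
orientation: [-179.9, 34.6, 87.9]
wrist_force: [-0.2, 0.7, -1.6]
grip_width: 0.0643
```

Call:
carry_out:
  delta_pos:
    - [0, 0, 0]
    - [0, 0, 0]
    - [0, 0, 0]
    - [0, 0, 0]
    - [0, 0, 0]
  dr:
    - [0, 0, -10]
    - [0, 0, -10]
    - [0, 0, -10]
    - [0, 0, -10]
    - [0, 0, -10]

```text
clock: 21.0
tool_pos: [0.5524, 0.1353, 0.2848]
orientation: [-151.7, 21.4, 143.6]
wrist_force: [0.6, 0.0, -0.8]
grip_width: 0.0642
```

Call:
carry_out:
  delta_pos:
    - [0, 0, 0]
    - [0, 0, 0]
    - [0, 0, 0]
    - [0, 0, 0]
    - [0, 0, 0]
  dr:
    - [0, 0, -10]
    - [0, 0, -10]
    - [0, 0, -10]
    - [0, 0, -10]
    - [0, 0, -10]

```text
clock: 21.62
tool_pos: [0.5525, 0.1352, 0.2847]
orientation: [-145.5, -6.0, -173.7]
wrist_force: [-1.0, -0.1, -1.3]
grip_width: 0.0639
```

Call:
carry_out:
  delta_pos:
    - [0, 0, 0]
    - [0, 0, 0]
    - [0, 0, 0]
    - [0, 0, 0]
    - [0, 0, 0]
  dr:
    - [0, 0, -10]
    - [0, 0, -10]
    - [0, 0, -10]
    - [0, 0, -10]
    - [0, 0, -10]

```text
clock: 22.25
tool_pos: [0.5526, 0.1351, 0.2847]
orientation: [-161.0, -29.9, -126.9]
wrist_force: [0.2, -0.1, -3.4]
grip_width: 0.0643
```

Call:
carry_out:
  delta_pos:
    - [0, 0, 0]
    - [0, 0, 0]
    - [0, 0, 0]
  dr:
    - [0, 0, -10]
    - [0, 0, -10]
    - [0, 0, -10]

```text
clock: 22.62
tool_pos: [0.5526, 0.1351, 0.2847]
orientation: [179.7, -34.9, -91.7]
wrist_force: [-0.2, -0.5, -1.7]
grip_width: 0.0644
```

Call:
carry_out:
  delta_pos:
    - [0.81, 0.04, 0.57]
    - [0.81, -0.01, 0.57]
    - [0.81, -0.05, 0.56]
    - [0.8, -0.09, 0.56]
    - [0.8, -0.13, 0.56]
  dr:
    - [-1.4, 0, 2]
    - [-1.4, 0, 2]
    - [-1.4, 0, 2]
    - [-1.4, 0, 2]
    - [-1.4, 0, 2]

```text
clock: 23.25
tool_pos: [0.5435, 0.011, 0.2845]
orientation: [179.9, -34.9, -104.5]
wrist_force: [0.4, -0.4, -1.6]
grip_width: 0.0641
```

Call:
carry_out:
  delta_pos:
    - [0.8, -0.17, 0.56]
    - [0.79, -0.21, 0.55]
    - [0.78, -0.25, 0.55]
    - [0.77, -0.29, 0.54]
    - [0.76, -0.33, 0.53]
  dr:
    - [-1.4, 0, 2]
    - [-1.4, 0, 2]
    - [-1.4, 0, 2]
    - [-1.4, 0, 2]
    - [-1.4, 0, 2]

```text
clock: 23.88
tool_pos: [0.5339, -0.1116, 0.2841]
orientation: [179.9, -34.9, -116.6]
wrist_force: [0.8, 0.0, -0.0]
grip_width: 0.0646
```

Call:
carry_out:
  delta_pos:
    - [0.56, -0.15, 0.83]
    - [0.55, -0.18, 0.83]
    - [0.54, -0.22, 0.83]
    - [0.54, -0.25, 0.82]
    - [0.53, -0.29, 0.82]
  dr:
    - [-1.2, 0, 1.8]
    - [-1.2, 0, 1.8]
    - [-1.2, 0, 1.8]
    - [-1.2, 0, 1.8]
    - [-1.2, 0, 1.8]

```text
clock: 24.5
tool_pos: [0.4978, -0.2242, 0.2377]
orientation: [-179.9, -34.9, -127.6]
wrist_force: [-0.0, -0.3, -2.6]
grip_width: 0.0641
```

Call:
carry_out:
  delta_pos:
    - [0.52, -0.32, 0.81]
    - [0.51, -0.35, 0.8]
    - [0.5, -0.39, 0.79]
    - [0.48, -0.42, 0.79]
    - [0.47, -0.45, 0.78]
  dr:
    - [-1.2, 0, 1.8]
    - [-1.2, 0, 1.8]
    - [-1.2, 0, 1.8]
    - [-1.2, 0, 1.8]
    - [-1.2, 0, 1.8]

```text
clock: 25.12
tool_pos: [0.4624, -0.3369, 0.1919]
orientation: [-179.6, -34.9, -138.6]
wrist_force: [-0.2, -0.1, -1.1]
grip_width: 0.064
```

```bash
python3 log.py;python3 - <<'E'
from plan import *
P=lambda z:pose([.4652,-.3511,z],frame(219.8,54.7,-1))
show(P(.11),(P(.0605),6))
S=[]
for n,(y0,x0) in {"side":(150,180),"top":(220,100)}.items():
    c=read_camera(n);S.append(cv2.resize(c["pixels"][y0:y0+105,x0:x0+140],(400,300),interpolation=cv2.INTER_CUBIC))
    print(n,[(round(r["conf"],2),np.round(np.array(r["location"])*[640,480])) for r in recognise("ball0_center",n)])
c=read_camera("wrist");S.append(cv2.resize(c["pixels"],(400,300)))
cv2.imwrite("pics/p4.png",np.vstack([np.hstack(S[:2]),np.hstack([S[2],S[2]*0])]))
E
```

```text
25.125 q [  5.6  34.9  12.4 108.1  26.2  59.5 130.8] p [0.4624, -0.3369, 0.1919] o [-179.6  -34.9 -138.6] w 0.064 F [-0.2 -0.1 -1.1]
leg 0 5 end err mm [0.2 0.1 0.1]
[[-0.33, -0.09, 0.72], [-0.33, -0.09, 0.72], [-0.33, -0.1, 0.72], [-0.33, -0.1, 0.72], [-0.33, -0.1, 0.72]] | [[-0.3, 0.1, 0.3], [-0.3, 0.1, 0.3], [-0.3, 0.1, 0.3], [-0.3, 0.1, 0.3], [-0.3, 0.1, 0.3]]
leg 1 6 end err mm [0.  0.  0.1]
[[-0.19, -0, 0.27], [-0.19, -0, 0.27], [-0.19, -0, 0.27], [-0.19, -0, 0.27], [-0.19, 0, 0.27]] | [[0.0, -0.0, -0.0], [0.0, -0.0, -0.0], [0.0, -0.0, -0.0], [0.0, -0.0, -0.0], [0.0, -0.0, -0.0]]
[[-0.19, 0, 0.27]] | [[0.0, -0.0, -0.0]]
side []
top [(0.49, array([164., 286.])), (0.34, array([160., 267.]))]
```

View pics/p4.png

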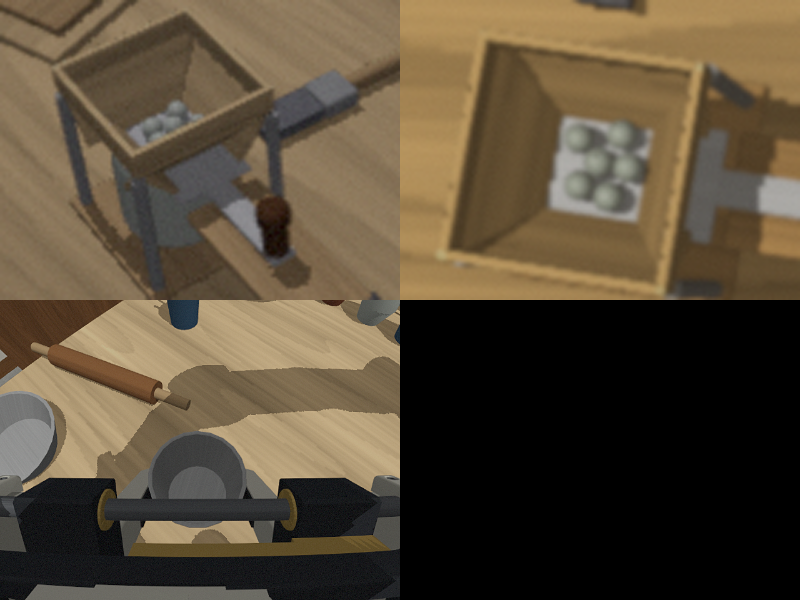

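All six balls lie in the throat (six counted in the top crop around (600,165)), and the wrist view shows the cup empty. I'll set it down and release.

Call:
carry_out:
  delta_pos:
    - [-0.33, -0.09, 0.72]
    - [-0.33, -0.09, 0.72]
    - [-0.33, -0.1, 0.72]
    - [-0.33, -0.1, 0.72]
    - [-0.33, -0.1, 0.72]
  dr:
    - [-0.3, 0.1, 0.3]
    - [-0.3, 0.1, 0.3]
    - [-0.3, 0.1, 0.3]
    - [-0.3, 0.1, 0.3]
    - [-0.3, 0.1, 0.3]

```text
clock: 26.0
tool_pos: [0.4572, -0.3568, 0.0937]
orientation: [179.9, -35.4, -140.3]
wrist_force: [-0.1, 0.4, -2.5]
grip_width: 0.0643
```

Call:
carry_out:
  delta_pos:
    - [-0.19, 0, 0.27]
    - [-0.19, 0, 0.27]
    - [-0.19, 0, 0.27]
    - [-0.19, 0, 0.27]
    - [-0.19, 0, 0.27]
  dr:
    - [0, 0, 0]
    - [0, 0, 0]
    - [0, 0, 0]
    - [0, 0, 0]
    - [0, 0, 0]

```text
clock: 26.62
tool_pos: [0.4575, -0.3566, 0.0537]
orientation: [180.0, -35.3, -140.3]
wrist_force: [0.2, 0.5, -1.6]
grip_width: 0.0641
```

Call:
carry_out:
  delta_pos:
    - [-0.19, 0, 0.27]
    - [0, 0, 0]
    - [0, 0, 0]
  dr:
    - [0, 0, 0]
    - [0, 0, 0]
    - [0, 0, 0]

```text
clock: 27.0
tool_pos: [0.4573, -0.3567, 0.0459]
orientation: [180.0, -35.4, -140.3]
wrist_force: [0.2, 0.0, -2.4]
grip_width: 0.0641
```

```bash
python3 log.py
```

```text
27.0 q [  7.5  47.6  13.1 110.2  27.7  46.4 124.4] p [0.4573, -0.3567, 0.0459] o [ 180.   -35.4 -140.3] w 0.0641 F [ 0.2  0.  -2.4]
```

Call:
carry_out:
  delta_pos:
    - [-0.04, 0, 0.06]
    - [0, 0, 0]
  dr:
    - [0, 0, 0]
    - [0, 0, 0]

```text
clock: 27.25
tool_pos: [0.4574, -0.3568, 0.0442]
orientation: [-180.0, -35.4, -140.3]
wrist_force: [0.3, 0.0, -0.9]
grip_width: 0.0643
```

Call:
carry_out:
  delta_pos:
    - [0, 0, 0]
    - [0, 0, 0]
    - [0, 0, 0]
    - [0, 0, 0]
    - [0, 0, 0]
  dr:
    - [0, 0, 0]
    - [0, 0, 0]
    - [0, 0, 0]
    - [0, 0, 0]
    - [0, 0, 0]
  hand: 1

```text
clock: 27.88
tool_pos: [0.4572, -0.3567, 0.044]
orientation: [180.0, -35.4, -140.3]
wrist_force: [0.5, 0.3, 0.1]
grip_width: 0.0933
```

Call:
carry_out:
  delta_pos:
    - [0, 0, 0]
    - [0, 0, 0]
    - [0, 0, 0]
    - [0, 0, -0.4]
    - [0, 0, -0.7]
  dr:
    - [0, 0, 0]
    - [0, 0, 0]
    - [0, 0, 0]
    - [0, 0, 0]
    - [0, 0, 0]

```text
clock: 28.5
tool_pos: [0.4696, -0.3462, 0.067]
orientation: [179.9, -35.4, -140.2]
wrist_force: [0.2, 0.2, -0.4]
grip_width: 0.0931
```

Call:
carry_out:
  delta_pos:
    - [0, 0, -0.9]
    - [0, 0, -0.9]
    - [0, 0, -0.9]
    - [0, 0, -0.9]
    - [0, 0, -0.9]
  dr:
    - [0, 0, 0]
    - [0, 0, 0]
    - [0, 0, 0]
    - [0, 0, 0]
    - [0, 0, 0]

```text
clock: 29.12
tool_pos: [0.5206, -0.304, 0.1599]
orientation: [-180.0, -35.3, -140.2]
wrist_force: [-0.4, -0.4, 0.4]
grip_width: 0.093
```

```bash
python3 log.py;python3 - <<'E'
from h import *
s=sense();c=read_camera("wrist");cv2.imwrite("pics/w5.png",c["pixels"])
W=np.linalg.inv(toolT(s)@np.array(c["mount"]))
print(proj([.465,-.352,0],c,W),proj([.465,-.352,.085],c,W))
for cam in("top","side"):
    c=read_camera(cam)
    for n,z in(("mouth",.168),("knob",.14),("mark",.14),("cup",0)):
        for r in landmark_of(n,cam)[:3]: print(cam,n,round(r["conf"],2),np.round(atz(*ray(cam,r["location"],c),z),4))
    m=silhouettes("mark",cam)
    for r in m[:3]: print("mask",r["conf"],r["mask"].sum(),np.round(np.argwhere(r["mask"]).mean(0)[::-1],1))
    cv2.imwrite(f"pics/{cam}5.png",c["pixels"])
E
```

```text
29.125 q [  3.2  40.3  11.2 101.8  22.9  62.9 128. ] p [0.5206, -0.304, 0.1599] o [-180.   -35.3 -140.2] w 0.093 F [-0.4 -0.4  0.4]
(np.float64(314.07939521580835), np.float64(249.76304118669276)) (np.float64(313.6755811272909), np.float64(216.63233976102015))
top mouth 0.72 [0.56   0.1826 0.168 ]
top knob 0.56 [0.5321 0.0257 0.14  ]
top knob 0.41 [0.5554 0.1586 0.14  ]
top cup 0.63 [ 0.4672 -0.3487  0.    ]
top cup 0.63 [ 0.6057 -0.3447  0.    ]
mask 0.25 1454 [213.9 286.1]
side mouth 0.6 [0.5555 0.1801 0.168 ]
side knob 0.76 [0.5294 0.0276 0.14  ]
side mark 0.47 [ 0.5221 -0.0555  0.14  ]
side cup 0.95 [ 0.6139 -0.3404  0.    ]
side cup 0.9 [ 0.5212 -0.2236  0.    ]
side cup 0.67 [ 0.4608 -0.3536  0.    ]
```

View pics/w5.png

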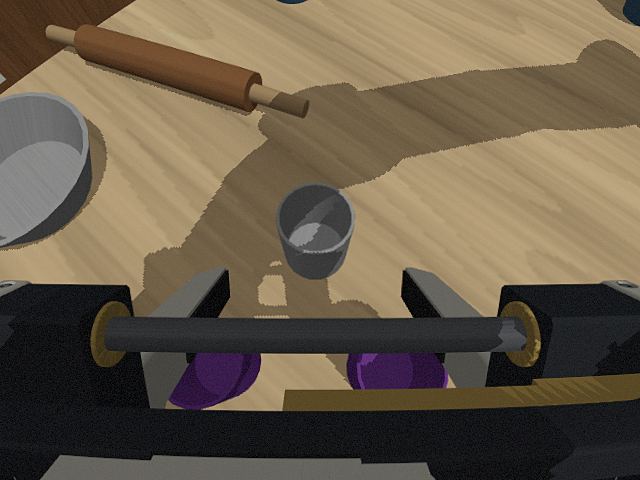

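The cup stands empty and upright at px (315,230), and the gripper is clear of it. Next I'll take a close look at the knob and strip.

```bash
python3 - <<'E'
from plan import *
c=read_camera("wrist");m=np.array(c["mount"]);print(m.round(3).tolist())
for gp in([.53,.025,.25],[.53,-.02,.27],[.50,-.02,.27],[.56,-.02,.27],[.60,-.02,.27]):
  T=pose(gp,frame(169.5,90,-1));W=np.linalg.inv(T@m)
  print(gp,[np.round(proj(P,c,W)).tolist() for P in([.53,.025,.152],[.515,-.056,.097],[.56,.181,.168])])
show(pose([.53,-.02,.29],frame(169.5,90,-1)))
E
```

```text
[[-0.001, -0.969, -0.246, 0.068], [1.0, -0.001, -0.001, -0.0], [0.001, -0.246, 0.969, -0.167], [0.0, 0.0, 0.0, 1.0]]
[0.53, 0.025, 0.25] [[315.0, 244.0], [227.0, 228.0], [529.0, 251.0]]
[0.53, -0.02, 0.27] [[369.0, 228.0], [277.0, 216.0], [567.0, 234.0]]
[0.5, -0.02, 0.27] [[374.0, 262.0], [283.0, 244.0], [567.0, 268.0]]
[0.56, -0.02, 0.27] [[364.0, 192.0], [270.0, 185.0], [568.0, 197.0]]
[0.6, -0.02, 0.27] [[356.0, 141.0], [261.0, 143.0], [567.0, 145.0]]
leg 0 13 end err mm [-0.4  0.   0. ]
[[-0.28, 0.65, -0.62], [-0.26, 0.68, -0.6], [-0.24, 0.71, -0.57], [-0.22, 0.74, -0.55], [-0.19, 0.76, -0.52]] | [[-1.2, -2.5, 3.7], [-1.2, -2.5, 3.7], [-1.2, -2.5, 3.7], [-1.2, -2.5, 3.7], [-1.2, -2.5, 3.7]]
[[-0.16, 0.79, -0.5], [-0.13, 0.81, -0.47], [-0.1, 0.82, -0.45], [-0.07, 0.84, -0.43], [-0.03, 0.85, -0.41]] | [[-1.2, -2.5, 3.7], [-1.2, -2.5, 3.7], [-1.2, -2.5, 3.7], [-1.2, -2.5, 3.7], [-1.2, -2.5, 3.7]]
[[0.01, 0.86, -0.39], [0.05, 0.86, -0.38], [0.09, 0.87, -0.36]] | [[-1.2, -2.5, 3.7], [-1.2, -2.5, 3.7], [-1.2, -2.5, 3.7]]
```

Call:
carry_out:
  delta_pos:
    - [-0.28, 0.65, -0.62]
    - [-0.26, 0.68, -0.6]
    - [-0.24, 0.71, -0.57]
    - [-0.22, 0.74, -0.55]
    - [-0.19, 0.76, -0.52]
  dr:
    - [-1.2, -2.5, 3.7]
    - [-1.2, -2.5, 3.7]
    - [-1.2, -2.5, 3.7]
    - [-1.2, -2.5, 3.7]
    - [-1.2, -2.5, 3.7]

```text
clock: 30.45
tool_pos: [0.5239, -0.1948, 0.2019]
orientation: [-176.1, -22.0, -161.0]
wrist_force: [0.2, 0.8, 0.0]
grip_width: 0.0932
```

Call:
carry_out:
  delta_pos:
    - [-0.16, 0.79, -0.5]
    - [-0.13, 0.81, -0.47]
    - [-0.1, 0.82, -0.45]
    - [-0.07, 0.84, -0.43]
    - [-0.03, 0.85, -0.41]
  dr:
    - [-1.2, -2.5, 3.7]
    - [-1.2, -2.5, 3.7]
    - [-1.2, -2.5, 3.7]
    - [-1.2, -2.5, 3.7]
    - [-1.2, -2.5, 3.7]

```text
clock: 31.08
tool_pos: [0.5275, -0.0851, 0.2454]
orientation: [-177.3, -8.3, -179.3]
wrist_force: [-0.3, 0.6, 0.5]
grip_width: 0.093
```

Call:
carry_out:
  delta_pos:
    - [0.01, 0.86, -0.39]
    - [0.05, 0.86, -0.38]
    - [0.09, 0.87, -0.36]
    - [0, 0, 0]
    - [0, 0, 0]
  dr:
    - [-1.2, -2.5, 3.7]
    - [-1.2, -2.5, 3.7]
    - [-1.2, -2.5, 3.7]
    - [0, 0, 0]
    - [0, 0, 0]

```text
clock: 31.7
tool_pos: [0.5296, -0.0206, 0.2711]
orientation: [-180.0, -0.7, 170.0]
wrist_force: [0.6, 0.3, -1.0]
grip_width: 0.0931
```

```bash
python3 log.py;python3 - <<'E'
from h import *
s=sense();c=read_camera("wrist");T=toolT(s)@np.array(c["mount"]);W=np.linalg.inv(T)
for n,z in(("mouth",.168),("knob",.14),("mark",.14)):
    for r in landmark_of(n,"wrist")[:3]: print(n,round(r["conf"],2),np.round(np.array(r["location"])*[640,480],1),np.round(atz(*ray("",r["location"],c,T),z),4))
for P in([.53,.025,.152],[.515,-.056,.097]): print(np.round(proj(P,c,W)))
cv2.imwrite("pics/w6.png",c["pixels"])
E
```

```text
31.7 q [-12.9  17.8  11.9 113.7  -4.9  49.6  81.6] p [0.5296, -0.0206, 0.2711] o [-180.    -0.7  170. ] w 0.0931 F [ 0.6  0.3 -1. ]
mouth 0.69 [550.8 223.6] [0.5533 0.1812 0.168 ]
knob 0.95 [363.6 227.2] [0.5349 0.0241 0.14  ]
mark 0.89 [271.5 233.6] [ 0.526  -0.0608  0.14  ]
[366. 225.]
[279. 214.]
```

View pics/w6.png

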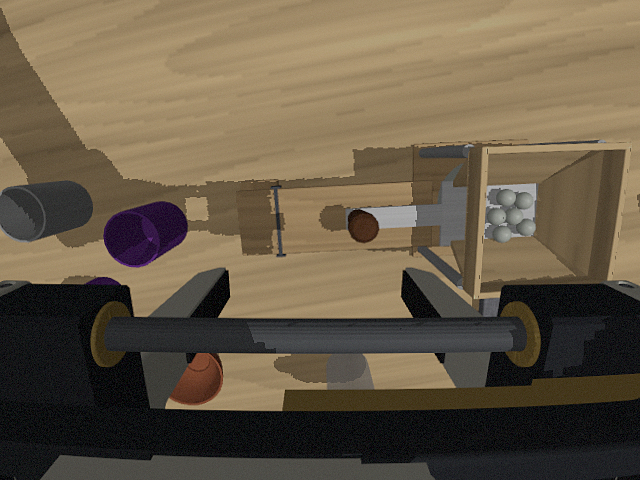

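```bash
python3 - <<'E'
from plan import *
s=sense();c=read_camera("wrist");T=toolT(s)@np.array(c["mount"])
im=c["pixels"];g=cv2.cvtColor(im,cv2.COLOR_BGR2GRAY).astype(float)
pts=[]
for v in range(194,250,4):
    row=g[v-1:v+2,266:292].mean(0);w=np.clip(np.median(row)-row-20,0,None)
    if w.sum()>0: pts.append(((266+(w*np.arange(26)).sum()/w.sum()),v))
W=np.array([atz(*ray("",[(u+.5)/640,(v+.5)/480],c,T),.098) for u,v in pts]);ctr=W.mean(0);print("strip",pts[0],pts[-1],ctr.round(4))
d=np.linalg.svd(W-ctr)[2][0];print("strip az",np.degrees(np.arctan2(d[1],d[0])))
m=(im[...,2].astype(int)<110)&(im.max(2)<120);m[:, :340]=0;m[:,390:]=0;m[:200]=0;m[250:]=0
n,l,st,ce=cv2.connectedComponentsWithStats(m.astype(np.uint8));i=1+st[1:,4].argmax();print("knob blob",st[i],ce[i])
for uv in([363.5,225],ce[i]): print("knob top",atz(*ray("",[uv[0]/640,uv[1]/480],c,T),.15).round(4))
for yaw in(-9.,-10.5,-12):
    a=np.radians(yaw);y=np.array([-np.sin(a),np.cos(a)]);k=np.array([.560,.181])-.16*y
    print(yaw,"knob pred",k.round(4),"along strip-knob",round(-(ctr[:2]-np.array([.532,.025]))@y,4))
E
```

```text
strip (np.float64(272.3872727272727), 194) (np.float64(274.07159716758457), 246) [ 0.5215 -0.0615  0.098 ]
strip az -9.398117044299317
knob blob [ 340  205   39   38 1062] [358.80696798 223.54990584]
knob top [0.5306 0.0232 0.15  ]
knob top [0.5286 0.0192 0.15  ]
-9.0 knob pred [0.535 0.023] along strip-knob 0.0871
-10.5 knob pred [0.5308 0.0237] along strip-knob 0.087
-12 knob pred [0.5267 0.0245] along strip-knob 0.0868
```

```bash
python3 - <<'E'
from plan import *
s=sense();c=read_camera("wrist");T=toolT(s)@np.array(c["mount"])
im=c["pixels"];g=cv2.cvtColor(im,cv2.COLOR_BGR2GRAY).astype(float)
pts=[]
for v in range(192,252,3):
    row=g[v-1:v+2].mean(0)[270:292];w=np.clip(np.min(row)+25-row,0,None)
    pts.append((270+(w*np.arange(22)).sum()/w.sum(),v))
print(np.round(pts[::4],1).tolist())
W=np.array([atz(*ray("",[(u+.5)/640,(v+.5)/480],c,T),.098) for u,v in pts]);ctr=np.median(W,0)
d=np.linalg.svd(W-W.mean(0))[2][0];print("strip",ctr.round(4),"az",np.degrees(np.arctan2(d[1],d[0])))
a=np.radians(-10);y=np.array([-np.sin(a),np.cos(a)])
for k in([.5306,.0232],[.532,.024]): print("pull",-(ctr[:2]-k)@y)
k=[.531,.0235]
show(pose([k[0],k[1],.20],frame(170,90,-1)),(pose([k[0],k[1],.139],frame(170,90,-1)),5))
cv2.imwrite("pics/w7.png",cv2.resize(im[150:290,220:420],(800,560)))
E
```

```text
[[275.0, 192.0], [275.9, 204.0], [276.9, 216.0], [278.0, 228.0], [278.3, 240.0]]
strip [ 0.5224 -0.0585  0.098 ] az -8.369222049799582
pull 0.08188036055796166
pull 0.08291131420910515
leg 0 5 end err mm [ 0.   0.3 -0.1]
[[0.04, 0.35, 0.72], [0.04, 0.35, 0.72], [0.05, 0.35, 0.72], [0.05, 0.35, 0.72], [0.05, 0.35, 0.72]] | [[-0.0, -0.1, -0.0], [-0.0, -0.1, -0.0], [-0.0, -0.1, -0.0], [-0.0, -0.1, -0.0], [-0.0, -0.1, -0.0]]
leg 1 5 end err mm [-0.2  0.3 -0.3]
[[-0, -0, 0.49], [-0, -0, 0.49], [-0, -0, 0.49], [-0, -0, 0.49], [-0, -0, 0.49]] | [[-0.0, -0.0, -0.0], [-0.0, -0.0, -0.0], [-0.0, -0.0, -0.0], [-0.0, -0.0, -0.0], [-0.0, -0.0, -0.0]]
```

View pics/w7.png

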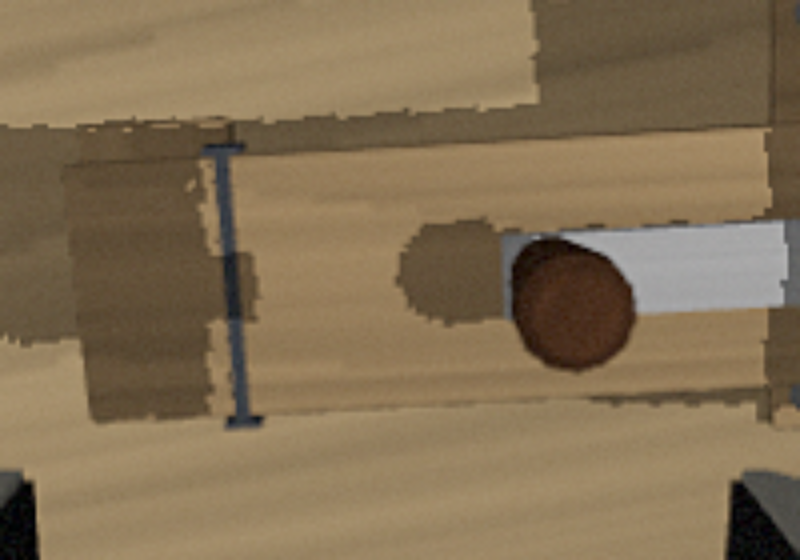

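The strip runs through about px (278,221) and the knob head sits at (364,227), which gives a pull of about 81 mm, within the 64–84 range. I'll descend on the knob with the jaws along the pull.

Call:
carry_out:
  delta_pos:
    - [0.04, 0.35, 0.72]
    - [0.04, 0.35, 0.72]
    - [0.05, 0.35, 0.72]
    - [0.05, 0.35, 0.72]
    - [0.05, 0.35, 0.72]
  dr:
    - [0, -0.1, 0]
    - [0, -0.1, 0]
    - [0, -0.1, 0]
    - [0, -0.1, 0]
    - [0, -0.1, 0]

```text
clock: 32.62
tool_pos: [0.5312, 0.0243, 0.1805]
orientation: [-180.0, -0.1, 169.9]
wrist_force: [0.0, 0.5, -0.3]
grip_width: 0.0927
```

Call:
carry_out:
  delta_pos:
    - [0, 0, 0.49]
    - [0, 0, 0.49]
    - [0, 0, 0.49]
    - [0, 0, 0.49]
    - [0, 0, 0.49]
  dr:
    - [0, 0, 0]
    - [0, 0, 0]
    - [0, 0, 0]
    - [0, 0, 0]
    - [0, 0, 0]

```text
clock: 33.25
tool_pos: [0.531, 0.0241, 0.1193]
orientation: [-180.0, -0.1, 169.9]
wrist_force: [0.2, 0.9, 0.6]
grip_width: 0.0932
```

Call:
carry_out:
  delta_pos:
    - [0, 0, 0]
    - [0, 0, 0]
    - [0, 0, 0]
    - [0, 0, 0]
    - [0, 0, 0]
  dr:
    - [0, 0, 0]
    - [0, 0, 0]
    - [0, 0, 0]
    - [0, 0, 0]
    - [0, 0, 0]
  hand: -0.6
  newtons: 30

```text
clock: 33.88
tool_pos: [0.531, 0.0243, 0.1203]
orientation: [180.0, -0.1, 169.9]
wrist_force: [0.4, 0.7, 0.8]
grip_width: 0.0473
```

Call:
carry_out:
  delta_pos:
    - [0, 0, 0]
    - [0, 0, 0]
    - [0, 0, 0]
    - [0, 0, 0]
    - [0, 0, 0]
  dr:
    - [0, 0, 0]
    - [0, 0, 0]
    - [0, 0, 0]
    - [0, 0, 0]
    - [0, 0, 0]

```text
clock: 34.5
tool_pos: [0.5307, 0.0234, 0.12]
orientation: [-179.9, -0.1, 169.9]
wrist_force: [-0.6, -4.3, 2.1]
grip_width: 0.027
```

```bash
python3 log.py
```

```text
34.5 q [-14.4  29.6   8.1 122.4  -8.3  28.7  79.9] p [0.5307, 0.0234, 0.12] o [-1.799e+02 -1.000e-01  1.699e+02] w 0.027 F [-0.6 -4.3  2.1]
```

Call:
carry_out:
  delta_pos:
    - [0, -0.3, 0]
    - [0, -0.4, 0]
    - [0, -0.4, 0]
    - [0, -0.4, 0]
    - [0, -0.4, 0]
  dr:
    - [0, 0, 0]
    - [0, 0, 0]
    - [0, 0, 0]
    - [0, 0, 0]
    - [0, 0, 0]

```text
clock: 35.12
tool_pos: [0.5254, -0.0206, 0.1201]
orientation: [179.8, 0.1, 170.0]
wrist_force: [8.0, 7.7, -9.5]
grip_width: 0.0267
```

Call:
carry_out:
  delta_pos:
    - [0, -0.4, 0]
    - [0, -0.4, 0]
    - [0, -0.4, 0]
    - [0, -0.14, 0]
    - [0, 0, 0]
  dr:
    - [0, 0, 0]
    - [0, 0, 0]
    - [0, 0, 0]
    - [0, 0, 0]
    - [0, 0, 0]

```text
clock: 35.75
tool_pos: [0.5214, -0.053, 0.1202]
orientation: [179.8, 0.3, 170.0]
wrist_force: [12.7, 9.5, -14.6]
grip_width: 0.0266
```

Call:
carry_out:
  delta_pos:
    - [0, 0, 0]
    - [0, 0, 0]
    - [0, 0, 0]
    - [0, 0, 0]
    - [0, 0, 0]
  dr:
    - [0, 0, 0]
    - [0, 0, 0]
    - [0, 0, 0]
    - [0, 0, 0]
    - [0, 0, 0]

```text
clock: 36.38
tool_pos: [0.5215, -0.0526, 0.1202]
orientation: [179.8, 0.3, 170.1]
wrist_force: [13.7, 9.9, -13.3]
grip_width: 0.0265
```

```bash
python3 log.py;python3 - <<'E'
from h import *
S=[]
for n,(y0,x0) in {"side":(150,180),"top":(220,100),"wrist":(130,210)}.items():
    s=sense();c=read_camera(n);k=1 if n!="wrist" else 2
    S.append(cv2.resize(c["pixels"][y0:y0+120*k,x0:x0+160*k],(400,300),interpolation=cv2.INTER_CUBIC))
    T=toolT(s)@np.array(c["mount"]) if n=="wrist" else None
    for q in("knob","mark"):
        for r in landmark_of(q,n)[:2]: print(n,q,round(r["conf"],2),atz(*ray("",r["location"],c,T),.14).round(4))
cv2.imwrite("pics/p8.png",np.vstack([np.hstack(S[:2]),np.hstack([S[2],S[2]*0])]))
E
```

```text
36.375 q [ -5.2  29.    6.9 123.5  -7.6  27.5  87.6] p [0.5215, -0.0526, 0.1202] o [179.8   0.3 170.1] w 0.0265 F [ 13.7   9.9 -13.3]
side knob 0.81 [ 0.5257 -0.0476  0.14  ]
top knob 0.25 [0.5711 0.1476 0.14  ]
top knob 0.15 [0.5616 0.1897 0.14  ]
top mark 0.73 [0.574  0.1648 0.14  ]
wrist knob 0.87 [ 0.5238 -0.0532  0.14  ]
```

View pics/p8.png

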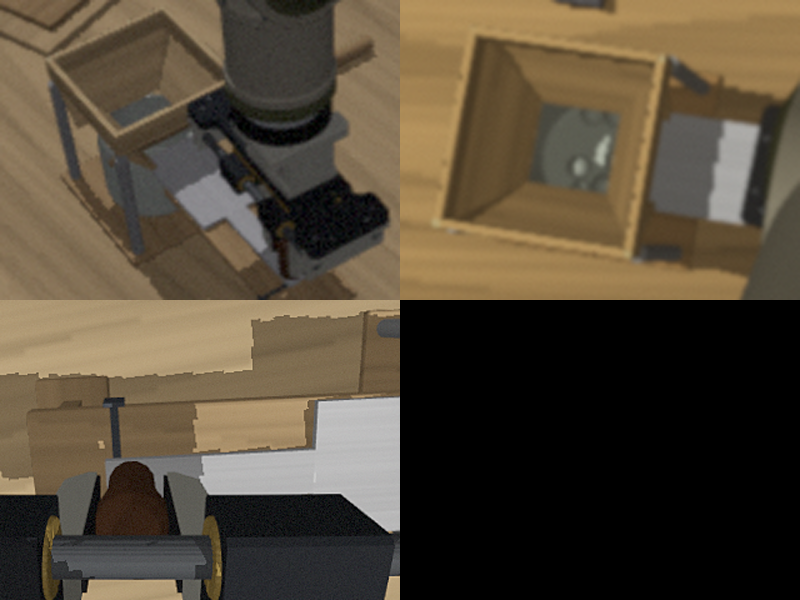

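```bash
python3 - <<'E'
from h import *
s=sense();c=read_camera("wrist");T=toolT(s)@np.array(c["mount"]);im=c["pixels"]
g=cv2.cvtColor(im,cv2.COLOR_BGR2GRAY).astype(float)
P=[]
for v in range(218,252,3):
    row=g[v-1:v+2].mean(0)[288:316];w=np.clip(row.min()+20-row,0,None);P.append((288+(w*np.arange(28)).sum()/w.sum(),v))
print(np.round(P,1).tolist())
W=np.array([atz(*ray("",[(u+.5)/640,(v+.5)/480],c,T),.098) for u,v in P])
ctr=np.median(W,0)
for yaw in(-7,-8.5,-10):
    a=np.radians(yaw);y=np.array([-np.sin(a),np.cos(a)]);print(yaw,"strip->tcp along +y mm",((np.array(s["tool_pos"])[:2]-ctr[:2])@y*1000).round(1))
print(ctr,s["tool_pos"])
cv2.imwrite("pics/w9.png",cv2.resize(im[190:340,220:420],(800,600)))
E
```

```text
[[300.6, 218.0], [301.1, 221.0], [301.2, 224.0], [301.3, 227.0], [301.5, 230.0], [301.7, 233.0], [302.0, 236.0], [302.2, 239.0], [302.2, 242.0], [302.5, 245.0], [302.8, 248.0], [303.0, 251.0]]
-7 strip->tcp along +y mm 6.1
-8.5 strip->tcp along +y mm 6.6
-10 strip->tcp along +y mm 7.2
[ 0.50005138 -0.05614879  0.098     ] [ 0.52152932 -0.05264053  0.1201746 ]
```

View pics/w9.png

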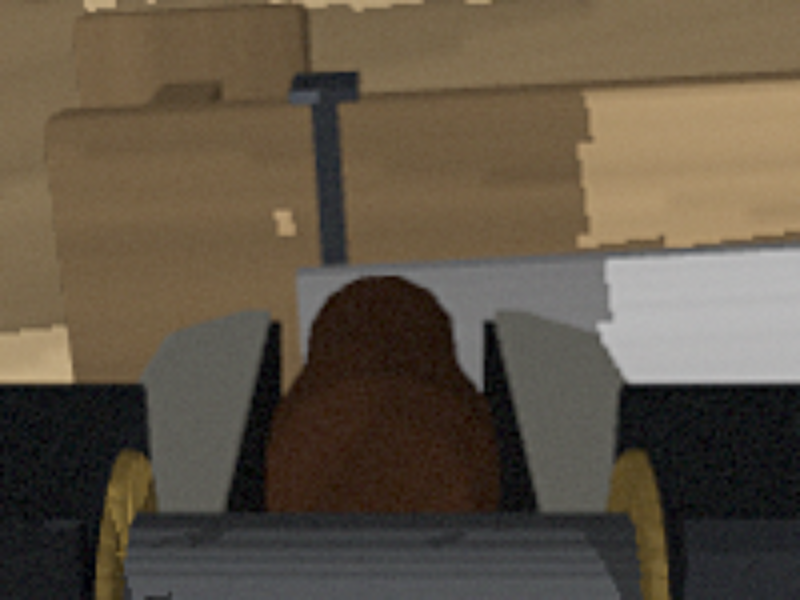

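The knob still needs about 5 mm more pull. I'll add that and relax the sideways strain along the guide.

Call:
carry_out:
  delta_pos:
    - [-0.08, -0.1, 0]
    - [-0.08, -0.1, 0]
    - [0, 0, 0]
    - [0, 0, 0]
  dr:
    - [0, 0, 0]
    - [0, 0, 0]
    - [0, 0, 0]
    - [0, 0, 0]

```text
clock: 37.38
tool_pos: [0.5209, -0.0579, 0.12]
orientation: [179.8, -0.1, 170.1]
wrist_force: [3.6, 11.3, -2.5]
grip_width: 0.0269
```

```bash
python3 log.py; python3 - <<'E'
from h import *
s=sense();c=read_camera("wrist");T=toolT(s)@np.array(c["mount"]);im=c["pixels"]
g=cv2.cvtColor(im,cv2.COLOR_BGR2GRAY).astype(float)
P=[]
for v in range(221,252,3):
    row=g[v-1:v+2].mean(0)[290:325];w=np.clip(row.min()+20-row,0,None);P.append((290+(w*np.arange(35)).sum()/w.sum(),v))
print(np.round(P[::4],1).tolist())
W=np.array([atz(*ray("",[(u+.5)/640,(v+.5)/480],c,T),.098) for u,v in P]);ctr=np.median(W,0)
a=np.radians(-8.5);y=np.array([-np.sin(a),np.cos(a)]);print(((np.array(s["tool_pos"])[:2]-ctr[:2])@y*1000).round(1),ctr,s["qvel"])
S=[]
for n,(y0,x0,w) in {"top":(235,125,80),"side":(300,280,200)}.items():
    c=read_camera(n);S.append(cv2.resize(c["pixels"][y0:y0+int(w*.75),x0:x0+w],(400,300),interpolation=cv2.INTER_CUBIC))
S.append(cv2.resize(im[190:340,220:420],(400,300)));S.append(cv2.resize(cv2.convertScaleAbs(S[0],alpha=1.8),(400,300)))
cv2.imwrite("pics/p10.png",np.vstack([np.hstack(S[:2]),np.hstack(S[2:])]))
E
```

```text
37.375 q [ -4.6  29.2   6.8 123.3  -7.5  28.   88.1] p [0.5209, -0.0579, 0.12] o [ 1.798e+02 -1.000e-01  1.701e+02] w 0.0269 F [ 3.6 11.3 -2.5]
[[310.1, 221.0], [310.8, 233.0], [311.2, 245.0]]
1.3 [ 0.50113139 -0.0562362   0.098     ] [-0.00434486 -0.03811439  0.00553957  0.03833996  0.00342545 -0.11720604
 -0.1312435 ]
```

View pics/p10.png

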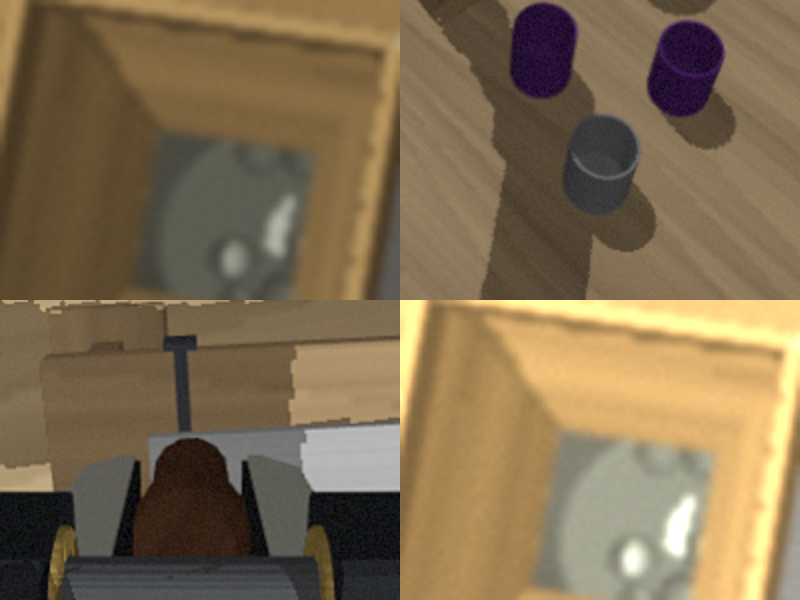

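The knob is about 1 mm from the strip, the funnel is empty with the balls in the jar below, and the cup stands upright. I'll hand in.

Call:
carry_out:
  delta_pos:
    - [0, 0, 0]
    - [0, 0, 0]
    - [0, 0, 0]
    - [0, 0, 0]
  dr:
    - [0, 0, 0]
    - [0, 0, 0]
    - [0, 0, 0]
    - [0, 0, 0]

```text
clock: 38.02
tool_pos: [0.5209, -0.0578, 0.12]
orientation: [179.8, -0.1, 170.1]
wrist_force: [2.6, 12.7, -1.7]
grip_width: 0.0268
```

```bash
python3 log.py; python3 -c "
from workcell import *
print(close_job())"
```

```text
38.025 q [ -4.6  29.2   6.8 123.3  -7.5  28.   88.1] p [0.5209, -0.0578, 0.12] o [ 1.798e+02 -1.000e-01  1.701e+02] w 0.0268 F [ 2.6 12.7 -1.7]
the job is handed in; nothing more can be done
None
```

I poured all six balls into the shut funnel, stood the empty cup upright back where it had been, and let go. I then pulled the knob to the strip and handed the job in at 38 s, still holding the knob.

- **Balls:** I counted all six in the funnel throat with the gate shut. After the pull the funnel was empty. Only some of the balls in the jar showed through the throat, so I did not count all six there.
- **Knob:** the last measurement put its axis about 1 mm from the strip, with calibration good to about 2 mm. The final reading was still, with about 12 N of spring pull on the wrist and the grip at 27 mm.
- **Pull correction:** my first pull stopped about 6 mm short because the guide runs a few degrees off the direction I had estimated. That put about 14 N of side load on the tool. I corrected both before handing in.
- **Cup and bystanders:** the last side view shows the cup upright, empty and clear of the gripper. I did not re-measure the bottle, bowl, brush or strip at the end. I felt no contact with any of them, and the strip measured in the same place before and after the last pull.

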